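Refit the wax warmer's knob and set its timer wheel

ROBOT

A 7-joint arm with a two-finger parallel gripper is mounted at the origin on the work surface. World frame = base frame: x ahead of the robot, y to its left, z up, the work surface at z = 0. Lengths are in m, angles in rad, forces in N, time in s.
With the tool pointing down it reaches from about 0.4 to 0.875 m from the base axis. Payload 4.4 kg.
Tool frame: the origin (TCP) lies at the very end of the fingers, on their centre line; the grasp point (between the pads) lies 19 mm behind it; z points along the fingers, y is the direction in which the jaws open and shut (so a half turn about z gives the same grasp; the last joint's range is limited). The gripper opens to 85 mm and grips with 20 to 120 N. Pads are 22 mm wide; open, the fingers measure 114 mm over their backs; the gripper's body (76 mm by 85 mm) begins 54 mm behind the grasp point. The pads swing forward as they close: fully open they stand 13 mm farther back than shut.
Start: joints at [-1.322, 0.628, 0.038, 1.517, -0.027, 0.996, -0.02], TCP at [0.201, 0.618, 0.209] pointing down, gripper open.
Joint ranges: [-3.06, 3.06], [-0.37, 2.12], [-1.25, 1.32], [0.18, 2.47], [-1.1, 4.24], [0.23, 1.98], [-2.94, 2.94]. Speed limits (rad/s): [2.57, 2.57, 3.14, 3.14, 3.14, 3.14, 3.14].

INTERFACE

Orientations are given as a unit quaternion [w, x, y, z].
In Python, from workcell import arm gives the robot as it stands. The module is installed in compiled form; this text tells all that it offers.
- The arm moves only by the tool play_rows, never from a script. Its argument "rows" is a list of rows, each a list of 3 entries, a list of its own where there are three numbers: the shift along the tool's x, y, z as a fraction of full scale, then the turn, a rotation vector about the tool's x, y, z as a fraction of full scale, then the closure, from 0 (fully open) to 1 (shut). A call has 1 to 20 rows; each row is the pose to reach, as a shift and turn from the pose commanded when the call began, along the tool's axes at that moment, turning the shorter way round; what a row does not reach only later rows make up. Full scale, the value 1, is 150 mm for a shift and 180 degrees for a turn. A row lasts 1/10 s, in which the tool goes at most 50 mm and 8.59 degrees, less where a joint would pass 70% of its speed; a pose out of reach is approached as far as the arm can. A call with a number of a shift or a turn outside -1 to 1 is refused whole. A call with a gripper value outside its range is refused whole. The fingers move at their own pace and stop on an object; "newtons" is the grip in N (left out, the last holds). Time passes only in rows, so rows that repeat a pose let the fingers close. It gives the time, the measured TCP pose, the force and the opening at its end, in the units of the state.
- arm.sense(): the state, without advancing time (a new reading comes with each control period).
- arm.snapshot(name): name is "side" or "top" or "wrist"; returns a dict with "color" (384x512x3 uint8, red, green, blue), "camera_matrix" (3x3 intrinsics, pixels), "R" (3x3) and "t" (3): a world point X has camera coordinates R X + t. Camera axes: x right, y down, z forward; pixel columns grow to the right and rows downward; lengths in m; the calibration is good to about 2 mm. The wrist camera is an equidistant fisheye: a pixel r from the principal point sees the ray r / f radians off the axis. A picture is of the moment at which its call begins. There is no depth.
- arm.job_done(): hands the job in, once; it reports no verdict.
Trained networks look in a picture, given as the dict that the camera call returned (one of the last four; its "shot" number tells which), for a name from the list of things; names that differ only in an ending like _2 or _b are one class to them, and where a whole thing is asked for, a point or a joint stands for the part that bears it (a point fixed in the world has none). Each returns a list of dicts, best first, with "conf" (0 to 1); they miss things now and then, are a little off and sometimes report something else, mostly with a low value. They report only what shows in the picture. A call takes as long as a camera call. They do not tell look-alikes from the thing itself.
- arm.silhouettes(target, picture): "region" (384x512 bool, what is visible of it) and "bbox" ([left, top, right, bottom] in pixels, round what is visible of it).
- arm.spot_point(target, picture): "pixel" ([column, row] in pixels: a listed point, or the origin of a listed thing).
The state is a dict: "clock": time; "qpos": joint angles; "qd": joint speeds; "effort": joint torques, N m; "eef_pos": TCP position; "tcp_rot": TCP orientation; "ft_force": force on the tool from outside, world axes, zero at the start; "torque": the same for the moment, N m; "width": opening from 0.0 (shut) to 1.0 (fully open).
Only numpy, scipy, OpenCV 4.12 (cv2) and the standard library are available. Lean on these libraries where they do the work, as an engineer would, in place of code of your own. Each camera call takes 0.05 s, during which the arm holds its last target.

TASK

Get the wax warmer ready for the tin candles: put its loose black knob back on the flat-sided spindle, pushed fully home on the deck, and roll the timer's numbered thumbwheel so that it shows 4 at the top, between the red marks. Leave the filled tins standing where they are.

Things in the scene. Friction and masses are not known exactly. Their poses are not given: they have to be found in the camera images.
- knob: loose black round knob, 44 mm in diameter, 34 mm tall, about 45 g, upright on the table. Origin: centre of its underside, z up; x points along the orange pointer line on its top and side. A D-shaped blind bore opens in its underside: radius 11 mm, flat on the pointer side (+x) 6 mm from the axis, 21 mm deep, 2 mm lead-in. Grip it across any diameter
- spindle_foot (a point): foot of the upright steel spindle, on its axis, level with the deck's top (60 mm above the table), where the knob's underside rests when home. z up; x points to the side of the spindle's flat. The flat is painted red, and a white 72 mm disc flush with the deck, turning with the spindle, has a red mark on the same side. The knob goes on only with its pointer on that side, within about 0.15 rad
- wheel_top (a point): topmost point of the thumbwheel's rim, fixed to the warmer, 76 mm above the table, 16 mm above the deck. Axes are the warmer's: x (away from the robot) is the way the wheel's top rolls, y its axle. Smooth black rubber wheel, radius 30 mm, 26 mm wide; it rolls by friction under a fingertip pressed lightly (2 to 6 N) on its top and moved along x. The spindle is 85 mm away
- wheel (a joint): turn of the thumbwheel, rad, 0 to 5.65: digit n is at the top at n x 0.628 (19 mm of rim a digit), so 4 at 2.513. It grows as the top rolls along +x of wheel_top, stays where left (friction 0.02 N m, no clicks) and may start between digits. White digits 0 to 9, upright as seen from the robot; two small red marks on the deck beside the wheel show where the digit must stand
- warmer: wax warmer: fixed white housing 220 mm (x) by 380 mm (y), 60 mm high. Origin: centre of its underside. On its +y half a hob with a fixed empty pan 150 mm across, centred 85 mm along +y, rim 123 mm above the table; on its -y half the grey control deck: spindle at (-5, -55) mm, thumbwheel at (0, -140) mm from the origin
- tin_a: filled tin, 74 mm in diameter, 100 mm tall (bits of card stick out 13 mm more). Origin: centre of its underside
- tin_b: filled tin like tin_a
- tin_c: filled tin like tin_a
- spindle_tip (a point): centre of the spindle's end, 18 mm above the deck; axes as spindle_foot. The spindle is D-shaped: radius 10 mm, flat 5 mm from the axis, top edge bevelled 2 mm. It can turn stiffly (0.08 N m) up to 1.6 rad either side of the warmer's +x; at the start its flat looks within 1 rad of that. How far it is turned in the end does not matter
Mind the look-alikes: they are no part of the job. What is meant by the knob is not blue or green, and is the larger of those in its own colour.

How it is judged:
At the end, for the whole second after the job is handed in: The knob sits on the spindle with its flat on the spindle's flat: underside within 3 mm of the deck, centred within 4 mm, pointer within 0.3 rad of the red mark, upright within 0.08 rad, at rest; and the thumbwheel shows 4, its joint within 0.2 rad (a third of a digit) of 2.513 (z of knob in the frame of spindle_foot between -0.003 and 0.003 m and horizontal distance between knob and spindle_foot below 0.004 m and angle between the x axis of knob and the x axis of spindle_foot, either way round below 0.3 rad and angle between knob's own z axis and vertical below 0.08 rad and linear speed of knob below 0.01 m/s and value of joint wheel between 2.313 and 2.713 rad); the robot touches nothing.
It fails at once if a filled tin is shifted by more than 30 mm or knocked over (distance of any of tin_a, tin_b, tin_c from where it was at the start of the episode above 0.03 m or angle between any of tin_a, tin_b, tin_c's own z axis and vertical above 0.5 rad).
It also fails if it takes over 53 s, if anything falls off the work surface, if the arm or the gripper's body presses on something with over 40 N, if the wrist force passes 120 N, or if a joint passes its speed limit or range.

## Working session

There is one attempt and no reset: what is moved stays moved. The work goes in short steps, Python scripts to look and compute and a tool call to move; the robot and the scene stay as the last step left them, time stands still between calls to the robot, and variables do not carry over. Pictures are saved under pics/ and viewed, and the job is handed in when it is done.

Besides the shell and the picture viewer there is one more tool, called after "Emit:" as name(argument=value, ...) on one line, values as JSON. play_rows: Moves the arm, as the interface text tells. Its arguments: {"type":"object","properties":{"rows":{"type":"array","items":{"type":"array"}},"newtons":{"type":"number"}},"required":["rows"]}

```bash
mkdir -p pics; cat > h.py <<'E'
import numpy as np, cv2
from workcell import arm
def shot(n,fn=None):
    p=arm.snapshot(n)
    if fn: cv2.imwrite('pics/'+fn,p['color'][:,:,::-1])
    return p
def ray(p,px,fish=False):
    K=np.array(p['camera_matrix']);R=np.array(p['R']);t=np.array(p['t'])
    a=(px[0]-K[0,2])/K[0,0];b=(px[1]-K[1,2])/K[1,1]
    if fish:
        r=np.hypot(a,b); d=np.array([a/r*np.sin(r),b/r*np.sin(r),np.cos(r)]) if r>1e-9 else np.array([0,0,1.])
    else: d=np.array([a,b,1.])
    return -R.T@t, R.T@d
def atz(p,px,z,fish=False):
    o,d=ray(p,px,fish); return o+d*(z-o[2])/d[2]
def proj(p,X,fish=False):
    K=np.array(p['camera_matrix']);c=np.array(p['R'])@np.array(X)+np.array(p['t'])
    if fish:
        s=np.hypot(c[0],c[1]);th=np.arctan2(s,c[2]);q=c[:2]/s*th
    else: q=c[:2]/c[2]
    return np.array([K[0,0]*q[0]+K[0,2],K[1,1]*q[1]+K[1,2]])
E
python3 - <<'E'
from h import *
print(arm.sense())
for n in ['top','side','wrist']:
    p=shot(n,n+'0.png'); print(n,p['camera_matrix'],p['R'],p['t'],-np.array(p['R']).T@p['t'])
    for k in ['knob','spindle_foot','spindle_tip','wheel_top','warmer','tin_a']:
        print(k,[(np.round(d['pixel'],1),round(d['conf'],2)) for d in arm.spot_point(k,p)])
E
```

```text
{'clock': 0.0, 'qpos': array([-1.32179031,  0.62935698,  0.03840969,  1.51836698, -0.02703257,
        0.9962657 , -0.02003013]), 'qd': array([-0.000388  ,  0.00085438, -0.00142036,  0.00260163, -0.0009792 ,
       -0.00281037, -0.00097945]), 'effort': array([-3.39981152e-04, -5.63403690e+01,  1.22626372e+00, -1.93441719e+01,
        1.10718445e-02,  1.05123664e-02,  1.15182053e-05]), 'eef_pos': array([0.20100216, 0.61744985, 0.2080818 ]), 'tcp_rot': array([-1.57786518e-04,  1.56764521e-01,  9.87635561e-01, -9.27040484e-04]), 'ft_force': array([ 1.13156943,  0.00893788, -0.05281572]), 'torque': array([-0.05702899,  0.00165321,  0.05505959]), 'width': 0.9977077360666885}
top [[376.56305653   0.         252.83252616]
 [  0.         376.56305653 191.58541501]
 [  0.           0.           1.        ]] [[ 0.02513125 -0.9994647   0.02094591]
 [-0.99205292 -0.0275179  -0.12277526]
 [ 0.12328593 -0.01769395 -0.99221344]] [-0.01639652  0.59930745  1.0223735 ] [0.46891251 0.01819376 1.08833629]
knob [(array([382.2, 217.6]), 0.66), (array([325.8, 219.8]), 0.64), (array([358.9, 229. ]), 0.59), 
[... 880 characters left out ...]
8.2]), 0.16)]
spindle_tip [(array([246.2, 187.9]), 0.95)]
wheel_top [(array([274.5, 206.8]), 0.78), (array([148.9, 136. ]), 0.19)]
warmer [(array([234.9, 198.2]), 0.98)]
tin_a [(array([147.2, 136.3]), 0.88), (array([358.1, 258.9]), 0.74), (array([406.1, 327.8]), 0.55)]
wrist [[297.31863964   0.         252.10213012]
 [  0.         297.31863964 190.57392055]
 [  0.           0.           1.        ]] [[ 3.08948479e-01  9.51078727e-01  3.04909224e-04]
 [ 9.17725335e-01 -2.98198088e-01  2.62408288e-01]
 [ 2.49661864e-01 -8.07908188e-02 -9.64956889e-01]] [-0.64994585 -0.03463184  0.37887479] [0.13799171 0.63843213 0.3748837 ]
knob []
spindle_foot []
spindle_tip []
wheel_top []
warmer []
tin_a []
```

View images.

View pics/top0.png

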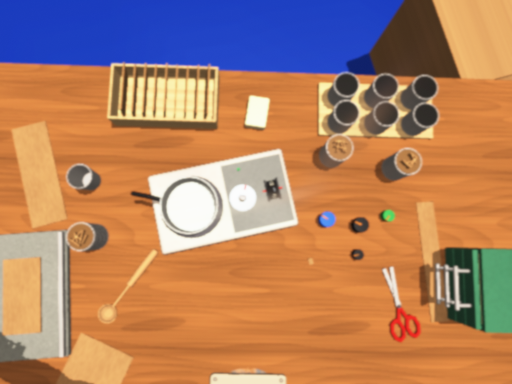

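View pics/side0.png

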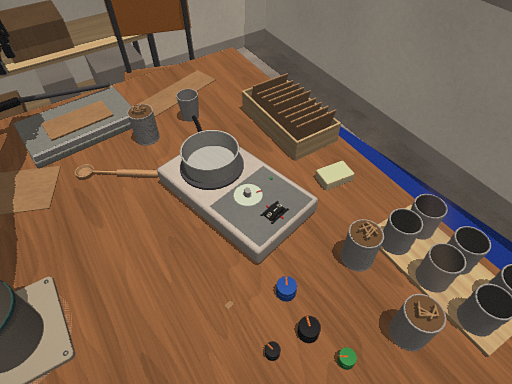

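```bash
python3 - <<'E'
import cv2
a=cv2.imread('pics/top0.png');cv2.imwrite('pics/top0c.png',cv2.resize(a[130:280,220:420],None,fx=4,fy=4,interpolation=cv2.INTER_CUBIC))
a=cv2.imread('pics/side0.png');cv2.imwrite('pics/side0c.png',cv2.resize(a[170:384,220:420],None,fx=2.8,fy=2.8,interpolation=cv2.INTER_CUBIC))
E
```

```text
(no output)
```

View pics/top0c.png

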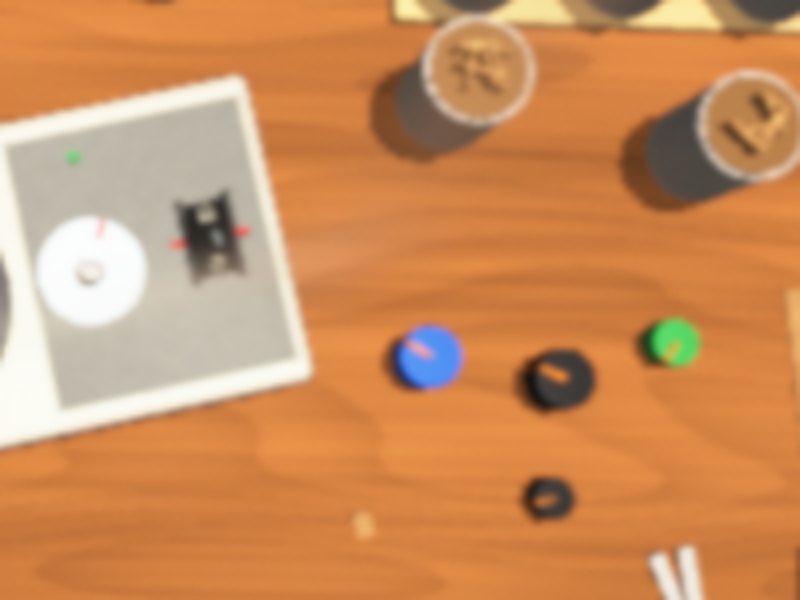

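View pics/side0c.png

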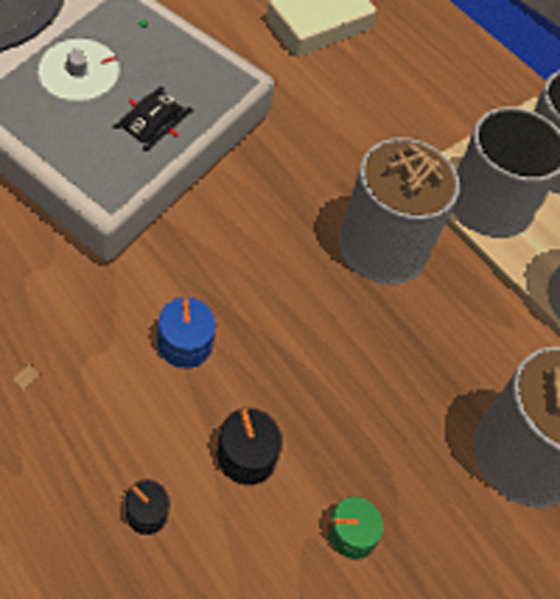

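```bash
python3 - <<'E'
from h import *
from scipy.ndimage import center_of_mass
T=shot('top');S=shot('side')
for n,p in (('top',T),('side',S)):
    print(n)
    for d in arm.silhouettes('knob',p):
        b=d['bbox'];c=((b[0]+b[2])/2,(b[1]+b[3])/2); print('knob',np.round(b),round(d['conf'],2),atz(p,c,.020).round(4), d['region'].sum())
    for k,z in(('knob',0),('spindle_foot',.06),('spindle_tip',.078),('wheel_top',.076),('tin_a',0)):
        for d in arm.spot_point(k,p): print(k,round(d['conf'],2),atz(p,d['pixel'],z).round(4))
def tri(a,b):
    o1,d1=ray(T,a);o2,d2=ray(S,b);d1/=np.linalg.norm(d1);d2/=np.linalg.norm(d2)
    s=np.linalg.lstsq(np.c_[d1,-d2],o2-o1,rcond=None)[0];P=o1+s[0]*d1;Q=o2+s[1]*d2
    return (P+Q)/2,np.linalg.norm(P-Q)
# deck red marks beside wheel in top crop (x/4+220,y/4+130)
f=lambda x,y:(220+x/4,130+y/4)
m1=atz(T,f(179,244),.06);m2=atz(T,f(242,231),.06);print('marks',m1,m2,np.degrees(np.arctan2(*(m1-m2)[[1,0]])), (m1+m2)/2)
g=lambda x,y:(220+x/2.8,170+y/2.8)
m1=atz(S,g(134,103),.06);m2=atz(S,g(174,132),.06);print('marks',m1,m2,np.degrees(np.arctan2(*(m1-m2)[[1,0]])),(m1+m2)/2)
print('tip T',atz(T,f(90,271),.078),'disc',atz(T,f(91,270),.06),'redmark',atz(T,f(101,228),.06))
print('tip S',atz(S,g(77,58),.078),'disc',atz(S,g(78,69),.06),'red',atz(S,g(109,60),.06))
print('knobtop T',atz(T,f(561,379),.034),'line',atz(T,f(541,368),.034),atz(T,f(567,381),.034))
print('knobtop S',atz(S,g(249,437),.034),'line',atz(S,g(244,410),.034),atz(S,g(252,436),.034))
E
```

```text
top
knob [316. 212. 336. 226.] 0.77 [ 0.5288 -0.2101  0.02  ] 205
knob [352. 247. 368. 263.] 0.68 [ 0.4296 -0.3074  0.02  ] 115
knob [353. 219. 369. 231.] 0.62 [ 0.5148 -0.3103  0.02  ] 216
knob 0.66 [ 0.5047 -0.3083  0.    ]
knob 0.65 [ 0.4333 -0.3022  0.    ]
knob 0.6 [ 0.5303 -0.2051  0.    ]
knob 0.58 [ 0.5458 -0.3878  0.    ]
spindle_foot 0.86 [0.5748 0.0288 0.06  ]
spindle_tip 0.62 [0.5778 0.029  0.078 ]
wheel_top 0.89 [ 0.6066 -0.0568  0.076 ]
tin_a 0.94 [0.4716 0.4385 0.    ]
tin_a 0.93 [ 0.7214 -0.2255  0.    ]
tin_a 0.59 [ 0.687  -0.4195  0.    ]
side
knob [274. 279. 295. 299.] 0.83 [ 0.5253 -0.213   0.02  ] 374
knob [267. 344. 279. 364.] 0.78 [ 0.4305 -0.31    0.02  ] 264
knob [336. 346. 354. 371.] 0.72 [ 0.54   -0.3894  0.02  ] 324
knob 0.96 [ 0.5158 -0.3077  0.    ]
knob 0.67 [ 0.5475 -0.3864  0.    ]
knob 0.63 [ 0.522  -0.2172  0.    ]
knob 0.57 [ 0.4285 -0.3009  0.    ]
spindle_foot 0.86 [0.5739 0.0253 0.06  ]
spindle_tip 0.77 [0.5884 0.0387 0.078 ]
spindle_tip 0.18 [ 0.6486 -0.4203  0.078 ]
wheel_top 0.78 [ 0.6097 -0.0544  0.076 ]
wheel_top 0.39 [0.5712 0.0205 0.076 ]
[... 187 characters left out ...]
  ] 103.3130825466716 [ 0.60434481 -0.05457691  0.06      ]
marks [ 0.6018466  -0.03176476  0.06      ] [ 0.61300272 -0.07580086  0.06      ] 104.21622343819179 [ 0.60742466 -0.05378281  0.06      ]
tip T [0.57692952 0.02761862 0.078     ] disc [0.57956263 0.02712036 0.06      ] redmark [0.60883375 0.02106408 0.06      ]
tip S [0.57945132 0.02496237 0.078     ] disc [0.58125092 0.02702181 0.06      ] red [0.61010212 0.02109591 0.06      ]
knobtop T [ 0.51447073 -0.30456495  0.034     ] line [ 0.52181179 -0.29051059  0.034     ] [ 0.51318013 -0.30878749  0.034     ]
knobtop S [ 0.51651379 -0.30735096  0.034     ] line [ 0.52537056 -0.29011314  0.034     ] [ 0.51872331 -0.30791521  0.034     ]
```

Emit:
play_rows(rows=[[[-0.25,-0.25,0],[0,0,0],0],[[-0.5,-0.5,0],[0,0,0],0],[[-0.75,-0.75,0],[0,0,0],0],[[-1,-1,0],[0,0,0],0],[[-1,-1,0],[0,0,0],0]], newtons=40)

```text
clock: 2.25
eef_pos: [0.3008, 0.4228, 0.2092]
tcp_rot: [0.001, 0.161, 0.987, -0.002]
ft_force: [0.9, -0.3, -0.0]
width: 0.996
```

Emit:
play_rows(rows=[[[-0.25,-0.25,0],[0,0,0],0],[[-0.5,-0.5,0],[0,0,0],0],[[-0.75,-0.75,0],[0,0,0],0],[[-1,-1,0],[0,0,0],0],[[-1,-1,0],[0,0,0],0]])

```text
clock: 2.75
eef_pos: [0.3961, 0.2346, 0.2093]
tcp_rot: [0.001, 0.161, 0.987, -0.001]
ft_force: [0.2, 0.1, -0.2]
width: 1.004
```

Emit:
play_rows(rows=[[[-0.25,-0.25,0],[0,0,0],0],[[-0.5,-0.5,0],[0,0,0],0],[[-0.75,-0.75,0],[0,0,0],0],[[-1,-1,0],[0,0,0],0],[[-1,-1,0],[0,0,0],0],[[-1,-1,0],[0,0,0],0]])

```text
clock: 3.35
eef_pos: [0.4908, 0.0492, 0.209]
tcp_rot: [0.0, 0.159, 0.987, -0.0]
ft_force: [-0.5, 0.1, 0.5]
width: 0.997
```

```bash
python3 - <<'E'
from h import *
p=shot('wrist','w1.png'); np.save('w1.npy',p,allow_pickle=True)
for X in ([.579,.027,.06],[.606,-.054,.076],[.515,-.306,.034]): print(proj(p,X,True))
a=p['color'][:,:,::-1]
E
```

```text
[257.69638242 249.1327589 ]
[201.06668716 291.39844311]
[ 43.34953804 256.39088544]
```

View pics/w1.png

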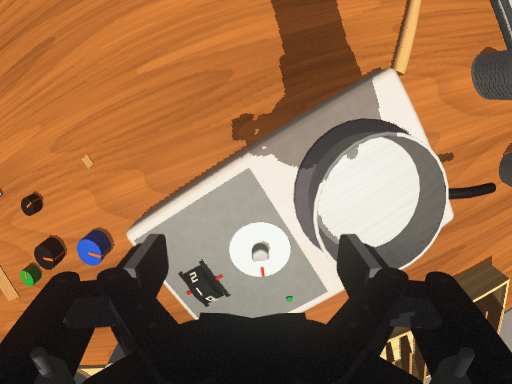

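```bash
python3 - <<'E'
from h import *
p=np.load('w1.npy',allow_pickle=True).item()
a=p['color'][:,:,::-1]
c=cv2.resize(a[225:315,165:300],None,fx=5,fy=5,interpolation=cv2.INTER_CUBIC)
c=cv2.rotate(c,cv2.ROTATE_180)
cv2.imwrite('pics/w1c.png',c)
E
```

```text
(no output)
```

View pics/w1c.png

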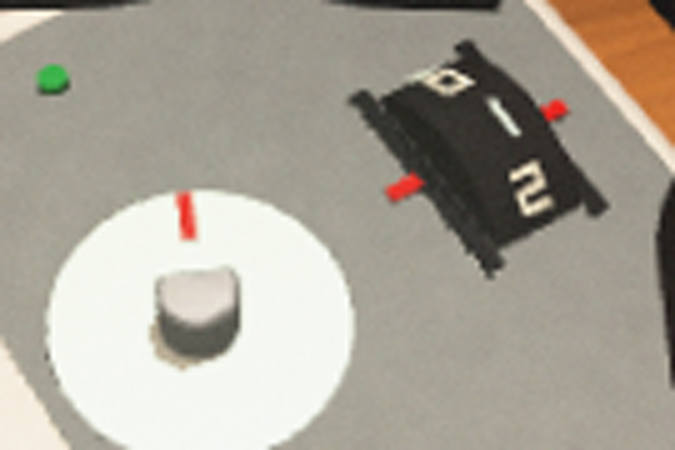

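Emit:
play_rows(rows=[[[-0.25,-0.11,0.1],[0,0,-0.045],1],[[-0.5,-0.22,0.2],[0,0,-0.09],1],[[-0.75,-0.33,0.35],[0,0,-0.135],1],[[-0.946,-0.417,0.5],[0,0,-0.178],1],[[-0.946,-0.417,0.66],[0,0,-0.178],1],[[-0.946,-0.417,0.66],[0,0,-0.178],1],[[-0.946,-0.417,0.66],[0,0,-0.178],1]])

```text
clock: 4.1
eef_pos: [0.6047, -0.0493, 0.11]
tcp_rot: [-0.001, -0.124, 0.992, 0.001]
ft_force: [0.0, 1.0, 0.4]
width: 0.0
```

```bash
python3 - <<'E'
from h import *
s=arm.sense();print(s['eef_pos'],s['tcp_rot'],s['ft_force'],s['qpos'],s['width'])
p=shot('wrist','w2.png'); np.save('w2.npy',p,allow_pickle=True)
print(proj(p,[.606,-.0547,.076],True),proj(p,s['eef_pos'],True))
p=shot('side','s2.png')
a=p['color'][:,:,::-1]
cv2.imwrite('pics/s2c.png',cv2.resize(a[100:250,180:340],None,fx=4,fy=4,interpolation=cv2.INTER_CUBIC))
E
```

```text
[ 0.60468743 -0.04925944  0.11000063] [-6.59136744e-04 -1.23518923e-01  9.92341530e-01  9.64124185e-04] [0.03631684 0.9734917  0.35609149] [ 0.06991164  0.68584691 -0.05442502  1.73252416  0.04933644  0.72614742
  1.8092857 ] 0.0002815647384331264
[244.12259349 207.14148983] [252.14123771 225.06475298]
```

View pics/w2.png

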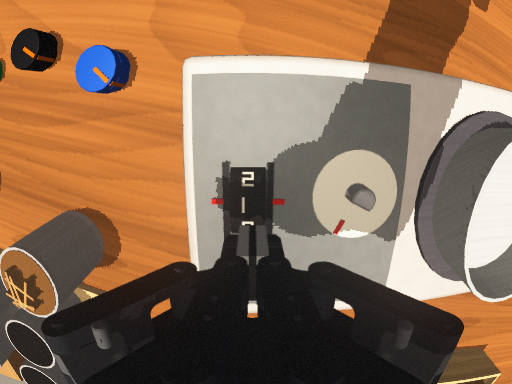

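View pics/s2c.png

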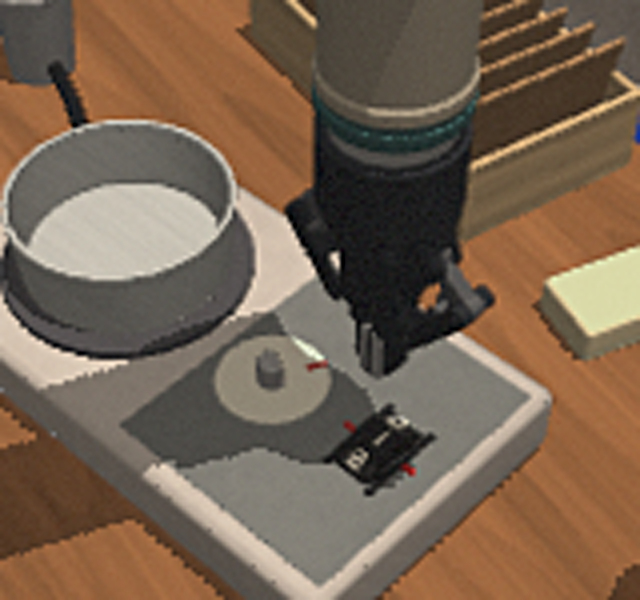

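```bash
python3 - <<'E'
from h import *
p=np.load('w2.npy',allow_pickle=True).item()
a=p['color'][:,:,::-1]
cv2.imwrite('pics/w2c.png',cv2.resize(a[150:260,200:360],None,fx=5,fy=5,interpolation=cv2.INTER_CUBIC))
f=lambda x,y,z:atz(p,(x,y),z,True).round(4)
m1=f(279,202,.06);m2=f(217,201,.06);print(m1,m2,(m1+m2)/2,np.degrees(np.arctan2(*(m1-m2)[[1,0]])))
hsv=cv2.cvtColor(p['color'],cv2.COLOR_RGB2HSV)
red=((hsv[...,0]<8)|(hsv[...,0]>172))&(hsv[...,1]>150)
n,l,st,ce=cv2.connectedComponentsWithStats(red.astype(np.uint8))
for i in range(1,n):
    if st[i,4]>12: print(st[i],ce[i].round(1),f(*ce[i],.06))
for d in arm.spot_point('wheel_top',p) if 0 else []: print(d)
print('orange knob'); 
E
```

```text
[ 0.6007 -0.029   0.06  ] [ 0.6116 -0.0751  0.06  ] [ 0.60615 -0.05205  0.06   ] 103.30285060685816
[212 199  12   5  60] [217.5 201. ] [ 0.6115 -0.0747  0.06  ]
[272 199  13   6  67] [277.9 201.3] [ 0.6004 -0.0299  0.06  ]
[333 220  12  14  61] [338.7 226.2] [0.6087 0.0239 0.06  ]
orange knob
```

View pics/w2c.png

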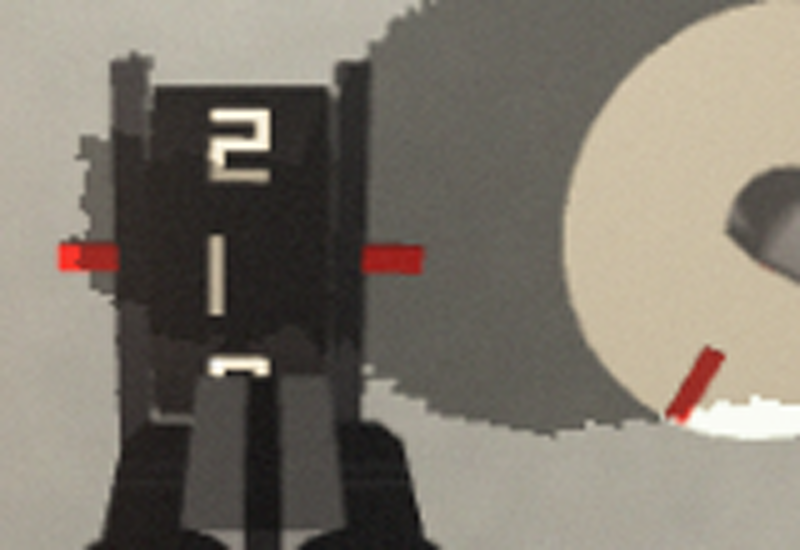

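Emit:
play_rows(rows=[[[0.057,-0.025,0.1],[0,0,0],1],[[0.057,-0.025,0.19],[0,0,0],1],[[0.057,-0.025,0.21],[0,0,0],1],[[0.057,-0.025,0.22],[0,0,0],1],[[0.057,-0.025,0.222],[0,0,0],1],[[0.057,-0.025,0.222],[0,0,0],1]])

```text
clock: 4.8
eef_pos: [0.5985, -0.058, 0.0771]
tcp_rot: [0.0, -0.122, 0.993, -0.0]
ft_force: [-0.2, -0.9, 0.3]
width: 0.0
```

Emit:
play_rows(rows=[[[0,0.017,0.003],[0,0,0],1],[[0,0.017,0.006],[0,0,0],1],[[0,0.017,0.009],[0,0,0],1],[[0,0.017,0.009],[0,0,0],1]])

```text
clock: 5.2
eef_pos: [0.5973, -0.0558, 0.0753]
tcp_rot: [-0.0, -0.122, 0.993, -0.0]
ft_force: [0.3, 0.7, 0.0]
width: 0.0
```

```bash
python3 - <<'E'
from h import *
s=arm.sense();print(s['eef_pos'],s['ft_force'],s['torque'])
E
```

```text
[ 0.59730344 -0.05581619  0.07532128] [0.34210717 0.70747068 0.02030721] [0.05178548 0.01835728 0.00419436]
```

Emit:
play_rows(rows=[[[0,0,0.003],[0,0,0],1],[[0,0,0.006],[0,0,0],1],[[0,0,0.006],[0,0,0],1]])

```text
clock: 5.5
eef_pos: [0.5973, -0.0558, 0.0744]
tcp_rot: [-0.0, -0.122, 0.993, 0.0]
ft_force: [0.4, 0.2, 0.1]
width: -0.001
```

```bash
python3 - <<'E'
from h import *
p=shot('side','s3.png');a=p['color'][:,:,::-1]
cv2.imwrite('pics/s3c.png',cv2.resize(a[170:240,230:320],None,fx=8,fy=8,interpolation=cv2.INTER_CUBIC))
E
```

```text
(no output)
```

View pics/s3c.png

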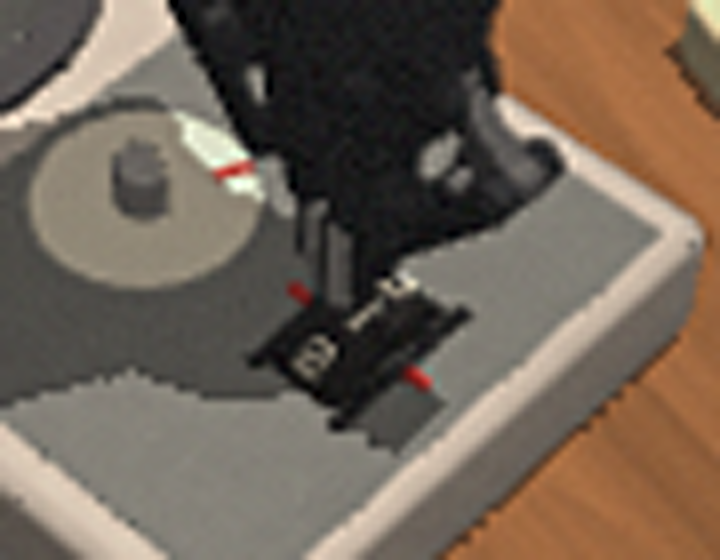

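```bash
python3 - <<'E'
from h import *
p=shot('side')
s=arm.sense();e=s['eef_pos']
print('tip px',proj(p,e), 'seen tips', atz(p,(230+320/8,170+250/8),.0744),atz(p,(230+345/8,170+300/8),.0744))
for X in([.606,-.053,.076],[.606,-.053,.06]):
    q=proj(p,X);print(q,(q-[230,170])*8)
for m in((300,295),(417,378)): print(atz(p,(230+m[0]/8,170+m[1]/8),.06))
print((proj(p,e)-[230,170])*8)
w=shot('wrist','w3.png');a=w['color'][:,:,::-1]
cv2.imwrite('pics/w3c.png',cv2.resize(a[150:260,200:360],None,fx=5,fy=5,interpolation=cv2.INTER_CUBIC))
print((proj(w,e,True)-[200,150])*5,(proj(w,[.606,-.053,.076],True)-[200,150])*5)
E
```

```text
tip px [272.04280357 210.57610315] seen tips [ 0.60895372 -0.02981355  0.0744    ] [ 0.60458029 -0.04960533  0.0744    ]
[274.45666258 207.77862154] [355.65330062 302.22897235]
[274.23458986 211.93750077] [353.87671892 335.50000616]
[ 0.60096907 -0.03153038  0.06      ]
[ 0.61278683 -0.07603598  0.06      ]
[336.34242856 324.60882519]
[260.68264877 375.09246472] [266.06853655 449.64019255]
```

View pics/w3c.png

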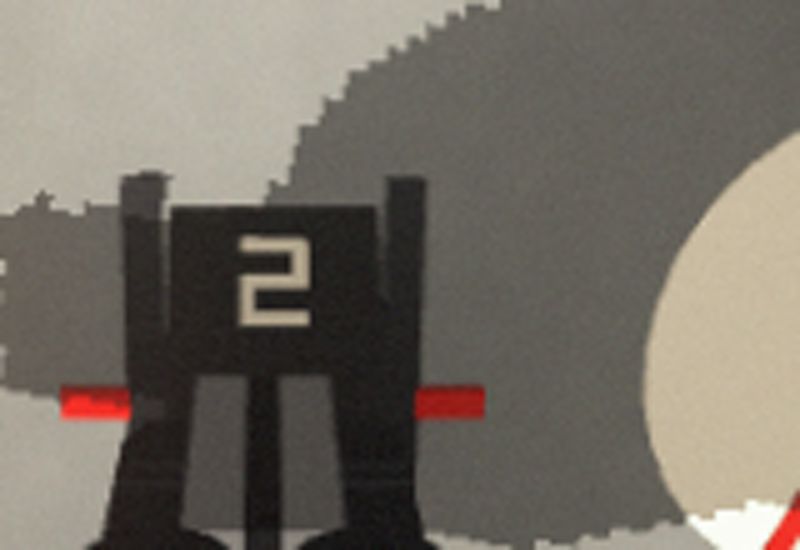

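```bash
python3 - <<'E'
from h import *
p=shot('side')
a=cv2.imread('pics/s2.png')
q=proj(p,[.6055,-.0515,.11]);print(q)
c=cv2.resize(a[150:220,235:325],None,fx=8,fy=8,interpolation=cv2.INTER_CUBIC)
c=cv2.convertScaleAbs(c,alpha=1.8,beta=25)
cv2.circle(c,tuple(int(v) for v in (q-[235,150])*8),3,(0,255,255),-1)
cv2.imwrite('pics/s2d.png',c)
a=cv2.imread('pics/s3.png')
c=cv2.resize(a[170:240,230:320],None,fx=8,fy=8,interpolation=cv2.INTER_CUBIC)
c=cv2.convertScaleAbs(c,alpha=1.8,beta=25)
q=proj(p,arm.sense()['eef_pos'])
cv2.circle(c,tuple(int(v) for v in (q-[230,170])*8),3,(0,255,255),-1)
cv2.imwrite('pics/s3d.png',c)
E
```

```text
[274.39816224 198.19723681]
```

View pics/s2d.png

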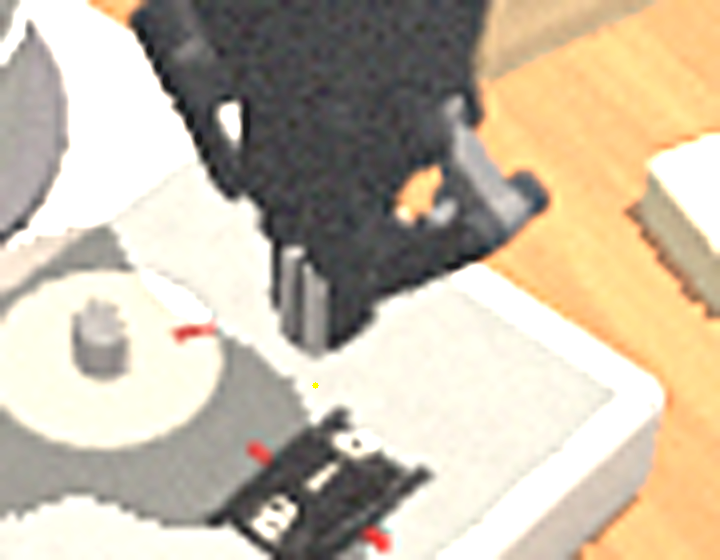

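View pics/s3d.png

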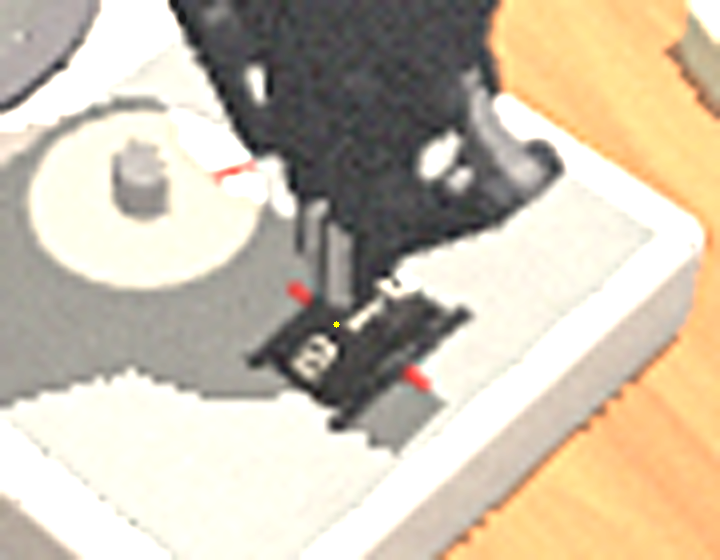

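```bash
python3 - <<'E'
from h import *
S=shot('side');W=shot('wrist')
e=arm.sense()['eef_pos']
def tri(r1,r2):
    (o1,d1),(o2,d2)=r1,r2;d1=d1/np.linalg.norm(d1);d2=d2/np.linalg.norm(d2)
    s=np.linalg.lstsq(np.c_[d1,-d2],o2-o1,rcond=None)[0];P=o1+s[0]*d1;Q=o2+s[1]*d2
    return (P+Q)/2,np.linalg.norm(P-Q)
tx=np.array([-.9694,-.2451,0]);ty=np.array([-.2451,.9694,0])
for a,b in(((340,303),(215,377)),((312,255),(307,377))):
    P,g=tri(ray(S,(230+a[0]/8,170+a[1]/8)),ray(W,(200+b[0]/5,150+b[1]/5),True))
    d=P-e;print(P.round(4),g.round(4),'tool',(d@tx).round(4),(d@ty).round(4),d[2].round(4))
# mark check
for a,b in(((300,295),(450,403)),((417,378),(95,403))):
    print(tri(ray(S,(230+a[0]/8,170+a[1]/8)),ray(W,(200+b[0]/5,150+b[1]/5),True)))
E
```

```text
[ 0.5923 -0.0625  0.0941] 0.0023 tool 0.0065 -0.0052 0.0197
[ 0.5849 -0.0556  0.1123] 0.0059 tool 0.012 0.0032 0.0379
(array([ 0.60328165, -0.02784041,  0.05432022]), np.float64(0.0004840393221928334))
(array([ 0.61360094, -0.07467099,  0.0575741 ]), np.float64(0.0005922343778481491))
```

Emit:
play_rows(rows=[[[0,0,0.007],[0,0,0],1],[[0,0,0.014],[0,0,0],1],[[0,0,0.02],[0,0,0],1]])

```text
clock: 6.1
eef_pos: [0.5972, -0.0558, 0.0713]
tcp_rot: [-0.0, -0.122, 0.993, 0.0]
ft_force: [-0.1, -0.0, -0.0]
width: -0.004
```

```bash
python3 - <<'E'
from h import *
p=shot('side','s4.png');a=p['color'][:,:,::-1]
c=cv2.convertScaleAbs(cv2.resize(a[170:240,230:320],None,fx=8,fy=8,interpolation=cv2.INTER_CUBIC),alpha=2.5,beta=30)
cv2.imwrite('pics/s4c.png',c);s=arm.sense();print(s['ft_force'],s['eef_pos'])
E
```

```text
[-0.43587574  0.03277538  0.44274529] [ 0.59715337 -0.05578815  0.07115567]
```

View pics/s4c.png

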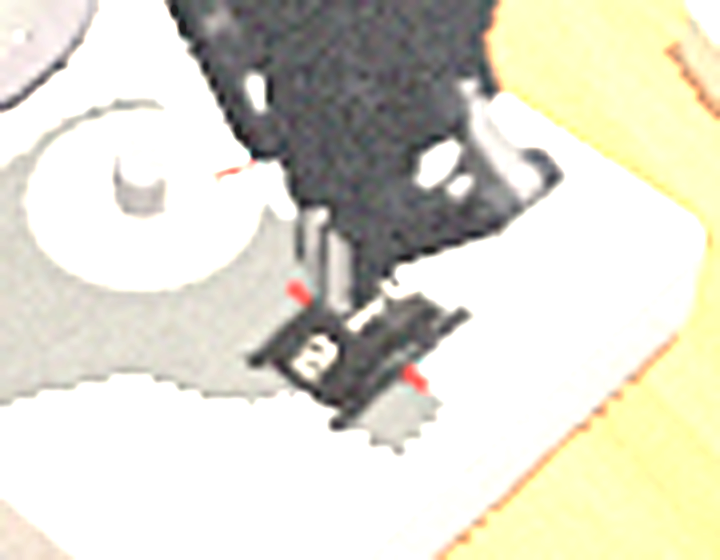

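Emit:
play_rows(rows=[[[0,0,0.01],[0,0,0],1],[[0,0,0.02],[0,0,0],1],[[0,0,0.03],[0,0,0],1],[[0,0,0.035],[0,0,0],1]])

```text
clock: 6.55
eef_pos: [0.5972, -0.0558, 0.066]
tcp_rot: [-0.0, -0.122, 0.993, 0.0]
ft_force: [-0.9, 0.2, -0.1]
width: -0.0
```

Emit:
play_rows(rows=[[[0,0,0.005],[0,0,0],1],[[0,0,0.01],[0,0,0],1]])

```text
clock: 6.75
eef_pos: [0.5974, -0.0558, 0.0646]
tcp_rot: [0.0, -0.122, 0.993, -0.0]
ft_force: [0.7, -0.2, 0.1]
width: 0.001
```

Emit:
play_rows(rows=[[[0,0,0.005],[0,0,0],1],[[0,0,0.01],[0,0,0],1]])

```text
clock: 6.95
eef_pos: [0.5973, -0.0558, 0.0632]
tcp_rot: [0.0, -0.122, 0.993, 0.0]
ft_force: [0.5, -0.2, 0.2]
width: 0.003
```

Emit:
play_rows(rows=[[[0,0,0.005],[0,0,0],1],[[0,0,0.01],[0,0,0],1],[[0,0,0.015],[0,0,0],1]])

```text
clock: 7.25
eef_pos: [0.5973, -0.0558, 0.0609]
tcp_rot: [-0.0, -0.122, 0.993, 0.0]
ft_force: [-0.3, -0.2, -0.0]
width: -0.002
```

Emit:
play_rows(rows=[[[0,0,0.005],[0,0,0],1],[[0,0,0.01],[0,0,0],1]])

```text
clock: 7.45
eef_pos: [0.5973, -0.0558, 0.0594]
tcp_rot: [-0.0, -0.122, 0.993, 0.0]
ft_force: [0.3, -0.4, -0.7]
width: -0.001
```

```bash
python3 - <<'E'
from h import *
p=shot('side','s5.png');a=p['color'][:,:,::-1]
c=cv2.convertScaleAbs(cv2.resize(a[170:240,230:320],None,fx=8,fy=8,interpolation=cv2.INTER_CUBIC),alpha=2.5,beta=30)
cv2.imwrite('pics/s5c.png',c);s=arm.sense();print(s['ft_force'],s['eef_pos'])
E
```

```text
[ 0.22246834 -0.64471359  1.14828902] [ 0.59724974 -0.0557622   0.05925828]
```

View pics/s5c.png

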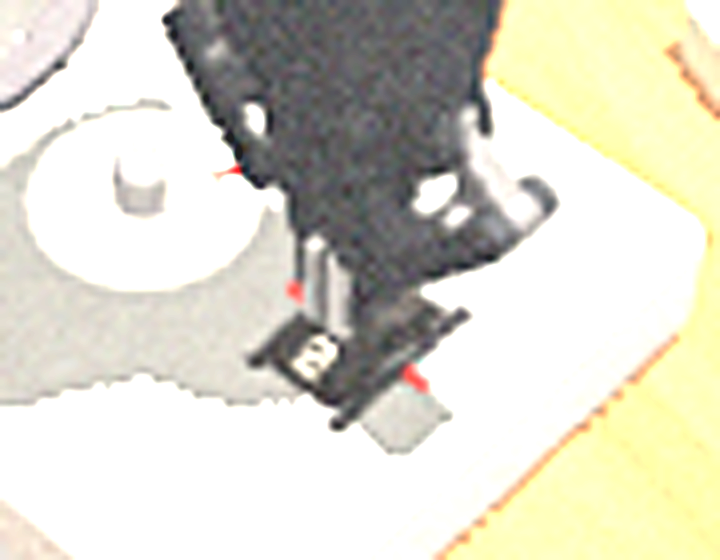

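Emit:
play_rows(rows=[[[0,0,0.003],[0,0,0],1],[[0,0,0.006],[0,0,0],1],[[0,0,0.006],[0,0,0],1]])

```text
clock: 7.8
eef_pos: [0.5973, -0.0558, 0.0585]
tcp_rot: [-0.0, -0.122, 0.993, 0.0]
ft_force: [1.3, -0.9, 0.6]
width: -0.001
```

Emit:
play_rows(rows=[[[0,0,0.003],[0,0,0],1],[[0,0,0.006],[0,0,0],1],[[0,0,0.006],[0,0,0],1]])

```text
clock: 8.1
eef_pos: [0.5973, -0.0558, 0.0576]
tcp_rot: [-0.0, -0.122, 0.993, 0.0]
ft_force: [-0.2, -0.1, -0.2]
width: 0.0
```

Emit:
play_rows(rows=[[[0,0,0.004],[0,0,0],1],[[0,0,0.008],[0,0,0],1],[[0,0,0.008],[0,0,0],1]])

```text
clock: 8.4
eef_pos: [0.5972, -0.0558, 0.0563]
tcp_rot: [-0.0, -0.122, 0.993, 0.0]
ft_force: [-0.6, -0.2, -0.5]
width: 0.002
```

Emit:
play_rows(rows=[[[0,0,0.004],[0,0,0],1],[[0,0,0.008],[0,0,0],1],[[0,0,0.008],[0,0,0],1]])

```text
clock: 8.7
eef_pos: [0.5972, -0.0558, 0.0551]
tcp_rot: [-0.0, -0.122, 0.993, 0.0]
ft_force: [0.4, 0.1, 0.7]
width: -0.004
```

```bash
python3 - <<'E'
from h import *
p=shot('wrist','w6.png');a=p['color'][:,:,::-1]
c=cv2.convertScaleAbs(cv2.resize(a[150:260,200:360],None,fx=5,fy=5,interpolation=cv2.INTER_CUBIC),alpha=2.5,beta=30)
cv2.imwrite('pics/w6c.png',c);s=arm.sense();print(s['ft_force'],s['eef_pos'])
E
```

```text
[-0.03418288 -0.06071397  0.07729547] [ 0.59728622 -0.05577292  0.05518792]
```

View pics/w6c.png

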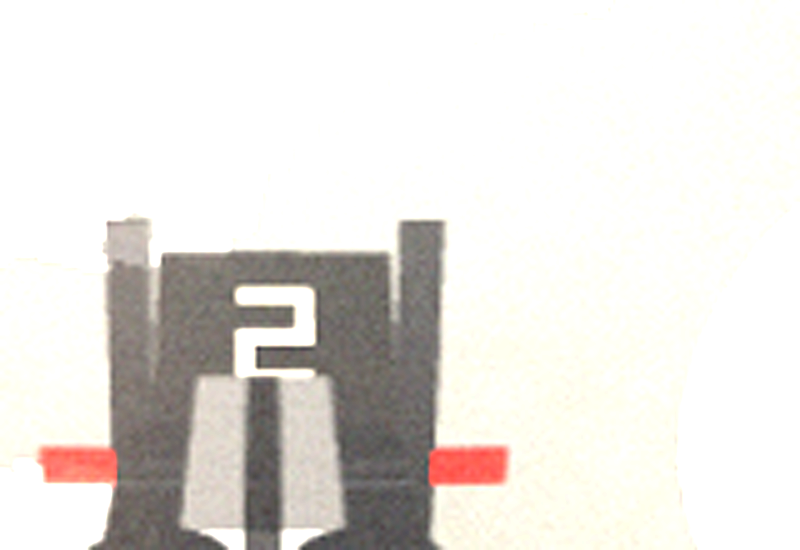

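```bash
python3 - <<'E'
from h import *
p=shot('side')
tx=np.array([-.9694,-.2451,0]);ty=np.array([-.2451,.9694,0])
for e,o,s in(((.59725,-.05576,.0593),(230,170),8),((.5973,-.0558,.0744),(230,170),8)):
  for x,h in((0,0),(6.5,16.4),(8,20),(9.5,24),(11,27.8)):
    for y in(-8.5,-2,2,8.5):
        X=np.array(e)+(tx*x+ty*y+np.array([0,0,h]))*1e-3
        print(x,h,y,((proj(p,X)-o)*s).round(0))
E
```

```text
0 0 -8.5 [356. 371.]
0 0 -2 [340. 359.]
0 0 2 [330. 352.]
0 0 8.5 [313. 340.]
6.5 16.4 -8.5 [343. 351.]
6.5 16.4 -2 [326. 338.]
6.5 16.4 2 [316. 331.]
6.5 16.4 8.5 [300. 319.]
8 20 -8.5 [340. 346.]
8 20 -2 [323. 334.]
8 20 2 [313. 326.]
8 20 8.5 [296. 314.]
9.5 24 -8.5 [337. 341.]
9.5 24 -2 [320. 328.]
9.5 24 2 [310. 321.]
9.5 24 8.5 [293. 309.]
11 27.8 -8.5 [334. 336.]
11 27.8 -2 [317. 323.]
11 27.8 2 [307. 316.]
11 27.8 8.5 [290. 304.]
0 0 -8.5 [358. 340.]
0 0 -2 [341. 328.]
0 0 2 [331. 321.]
0 0 8.5 [315. 309.]
6.5 16.4 -8.5 [345. 319.]
6.5 16.4 -2 [328. 306.]
6.5 16.4 2 [318. 299.]
6.5 16.4 8.5 [301. 287.]
8 20 -8.5 [342. 314.]
8 20 -2 [325. 301.]
8 20 2 [314. 294.]
8 20 8.5 [298. 282.]
9.5 24 -8.5 [339. 308.]
9.5 24 -2 [322. 296.]
9.5 24 2 [311. 288.]
9.5 24 8.5 [294. 276.]
11 27.8 -8.5 [335. 303.]
11 27.8 -2 [318. 290.]
11 27.8 2 [308. 283.]
11 27.8 8.5 [291. 271.]
```

Emit:
play_rows(rows=[[[0,0,0.007],[0,0,0],1],[[0,0,0.013],[0,0,0],1],[[0,0,0.013],[0,0,0],1]])

```text
clock: 9.1
eef_pos: [0.5976, -0.0558, 0.0537]
tcp_rot: [0.0, -0.122, 0.993, -0.0]
ft_force: [-0.8, 0.5, 3.8]
width: 0.0
```

Emit:
play_rows(rows=[[[0,0,0.005],[0,0,0],1],[[0,0,0.01],[0,0,0],1],[[0,0,0.01],[0,0,0],1]])

```text
clock: 9.4
eef_pos: [0.5989, -0.0555, 0.0535]
tcp_rot: [0.002, -0.122, 0.993, -0.0]
ft_force: [-0.6, 0.6, 11.0]
width: -0.003
```

Emit:
play_rows(rows=[[[0,0,0.005],[0,0,0],1],[[0,0,0.01],[0,0,0],1],[[0,0,0.01],[0,0,0],1]])

```text
clock: 9.7
eef_pos: [0.6005, -0.0552, 0.0534]
tcp_rot: [0.003, -0.122, 0.993, -0.0]
ft_force: [-2.3, 1.8, 18.1]
width: -0.001
```

Emit:
play_rows(rows=[[[0,0,0.004],[0,0,0],1],[[0,0,0.007],[0,0,0],1],[[0,0,0.007],[0,0,0],1]])

```text
clock: 10.0
eef_pos: [0.6016, -0.0549, 0.0534]
tcp_rot: [0.004, -0.122, 0.993, -0.0]
ft_force: [-1.5, 1.6, 24.0]
width: 0.004
```

Emit:
play_rows(rows=[[[0,0,-0.012],[0,0,0],1],[[0,0,-0.025],[0,0,0],1],[[0,0,-0.025],[0,0,0],1]])

```text
clock: 10.3
eef_pos: [0.5978, -0.0558, 0.0536]
tcp_rot: [0.001, -0.122, 0.993, -0.0]
ft_force: [-1.1, 0.4, 8.7]
width: -0.003
```

Emit:
play_rows(rows=[[[0,0,-0.005],[0,0,0],1],[[-0.015,0,-0.005],[0,0,0],1],[[-0.03,0,-0.005],[0,0,0],1],[[-0.045,0,-0.005],[0,0,0],1],[[-0.06,0,-0.005],[0,0,0],1],[[-0.075,0,-0.005],[0,0,0],1],[[-0.09,0,-0.005],[0,0,0],1],[[-0.105,0,-0.005],[0,0,0],1],[[-0.12,0,-0.005],[0,0,0],1],[[-0.12,0,-0.005],[0,0,0],1]])

```text
clock: 11.3
eef_pos: [0.6151, -0.0514, 0.0536]
tcp_rot: [0.0, -0.122, 0.993, -0.0]
ft_force: [1.0, -0.0, 3.5]
width: -0.001
```

```bash
python3 - <<'E'
from h import *
p=shot('wrist','w7.png');a=p['color'][:,:,::-1]
c=cv2.resize(a[150:260,200:360],None,fx=5,fy=5,interpolation=cv2.INTER_CUBIC)
cv2.imwrite('pics/w7c.png',c);s=arm.sense();print(s['ft_force'],s['eef_pos'])
E
```

```text
[ 0.17636878 -0.04355836  3.53327818] [ 0.61512119 -0.05141153  0.05364784]
```

View pics/w7c.png

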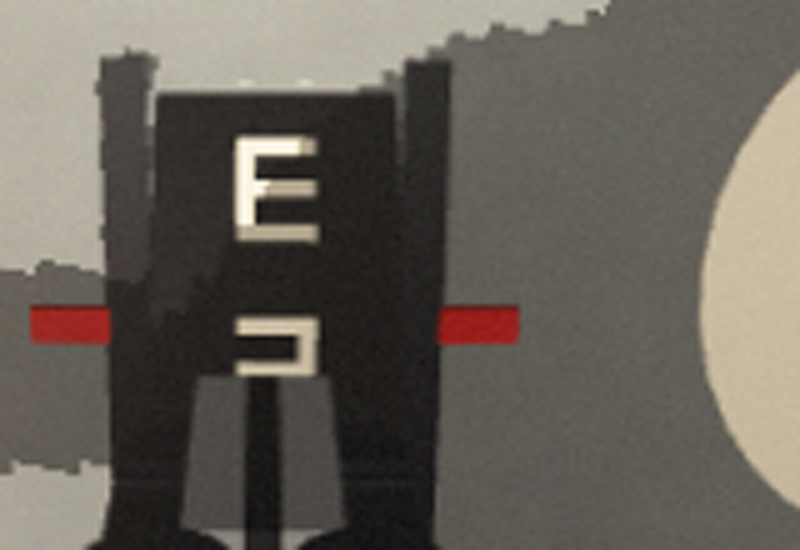

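Emit:
play_rows(rows=[[[0,0,-0.04],[0,0,0],1],[[0,0,-0.04],[0,0,0],1],[[0.07,0,-0.04],[0,0,0],1],[[0.127,0,-0.04],[0,0,0],1],[[0.127,0,-0.02],[0,0,0],1],[[0.127,0,-0.005],[0,0,0],1],[[0.127,0,0],[0,0,0],1],[[0.127,0,0.001],[0,0,0],1],[[0.11,0,0.001],[0,0,0],1],[[0.09,0,0.001],[0,0,0],1],[[0.07,0,0.001],[0,0,0],1],[[0.05,0,0.001],[0,0,0],1],[[0.03,0,0.001],[0,0,0],1],[[0.015,0,0.001],[0,0,0],1],[[0,0,0.001],[0,0,0],1],[[0,0,0.001],[0,0,0],1]])

```text
clock: 12.95
eef_pos: [0.6156, -0.0513, 0.0536]
tcp_rot: [0.001, -0.122, 0.993, -0.0]
ft_force: [1.5, -0.8, 3.1]
width: 0.0
```

```bash
python3 - <<'E'
from h import *
p=shot('wrist','w8.png');a=p['color'][:,:,::-1]
c=cv2.resize(a[150:260,200:360],None,fx=5,fy=5,interpolation=cv2.INTER_CUBIC)
cv2.imwrite('pics/w8c.png',c);s=arm.sense();print(s['ft_force'],s['eef_pos'])
E
```

```text
[ 1.25486298 -0.8351723   2.38040333] [ 0.61551106 -0.05129778  0.05364361]
```

View pics/w8c.png

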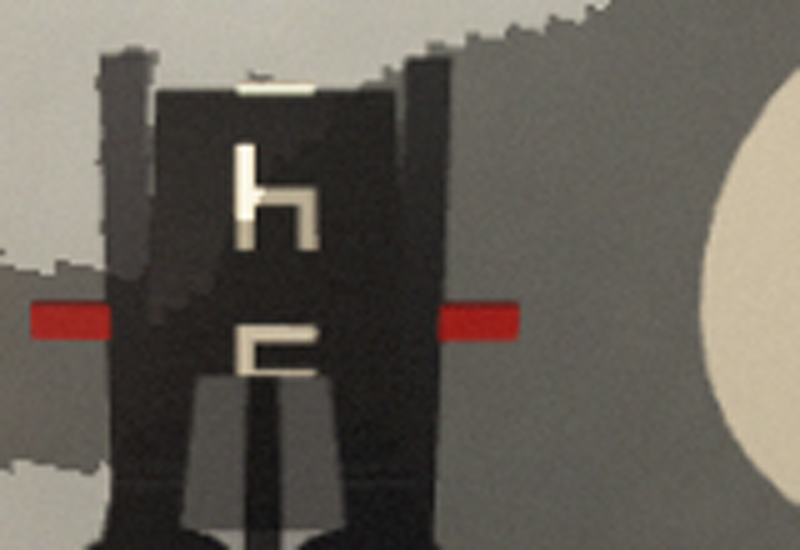

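Emit:
play_rows(rows=[[[0,0,-0.04],[0,0,0],1],[[0,0,-0.04],[0,0,0],1],[[0.07,0,-0.04],[0,0,0],1],[[0.127,0,-0.04],[0,0,0],1],[[0.127,0,-0.02],[0,0,0],1],[[0.127,0,-0.005],[0,0,0],1],[[0.127,0,0],[0,0,0],1],[[0.127,0,0.001],[0,0,0],1],[[0.11,0,0.001],[0,0,0],1],[[0.09,0,0.001],[0,0,0],1],[[0.07,0,0.001],[0,0,0],1],[[0.05,0,0.001],[0,0,0],1],[[0.03,0,0.001],[0,0,0],1],[[0.015,0,0.001],[0,0,0],1],[[0,0,0.001],[0,0,0],1],[[0,0,0.001],[0,0,0],1]])

```text
clock: 14.6
eef_pos: [0.6158, -0.0513, 0.0536]
tcp_rot: [0.001, -0.122, 0.993, -0.0]
ft_force: [0.2, 0.1, 3.9]
width: 0.0
```

Emit:
play_rows(rows=[[[0,0,-0.1],[0,0,0],0.5],[[0,0,-0.3],[0,0,0],0],[[-0.3,0,-0.5],[0,0,0],0],[[-0.6,0,-0.6],[0,0,0],0],[[-0.6,0,-0.6],[0,0,0],0]])

```text
clock: 15.1
eef_pos: [0.71, -0.0263, 0.1479]
tcp_rot: [0.007, -0.123, 0.992, 0.001]
ft_force: [-0.7, 0.8, -1.1]
width: 0.846
```

```bash
python3 - <<'E'
from h import *
s=arm.sense();print(s['ft_force'],s['eef_pos'],s['tcp_rot'])
p=shot('wrist','w9.png');np.save('w9.npy',p,allow_pickle=True)
a=p['color'][:,:,::-1]
print(proj(p,[.606,-.0535,.076],True))
for i in range(11):
    pass
E
```

```text
[-0.72798361  0.84424036 -1.06596134] [ 0.70995725 -0.02628299  0.14787631] [ 6.63353208e-03 -1.23258514e-01  9.92352282e-01  5.32485306e-04]
[251.08003778  59.44311156]
```

View pics/w9.png

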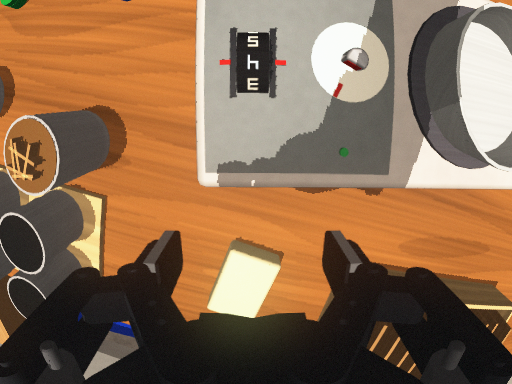

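Emit:
play_rows(rows=[[[0.2,-0.2,-0.1],[0,0,0],0],[[0.43,-0.37,-0.15],[0,0,0],0],[[0.65,-0.56,-0.15],[0,0,0],0],[[0.859,-0.745,-0.15],[0,0,0],0],[[0.859,-0.745,-0.15],[0,0,0],0]])

```text
clock: 15.65
eef_pos: [0.5974, -0.1777, 0.1656]
tcp_rot: [-0.004, -0.117, 0.993, -0.002]
ft_force: [-0.1, -1.1, 0.2]
width: 0.999
```

Emit:
play_rows(rows=[[[0.2,-0.2,0],[0,0,0.03],0.2],[[0.43,-0.37,0],[0,0,0.067],0.2],[[0.65,-0.56,0],[0,0,0.067],0.2],[[0.859,-0.745,0],[0,0,0.067],0.2],[[0.859,-0.745,0],[0,0,0.067],0.2],[[0.859,-0.745,0],[0,0,0.067],0.2],[[0.859,-0.745,0],[0,0,0.067],0.2]])

```text
clock: 16.35
eef_pos: [0.5064, -0.307, 0.1657]
tcp_rot: [-0.0, -0.018, 1.0, 0.001]
ft_force: [-0.9, 0.8, -0.4]
width: 0.801
```

```bash
python3 - <<'E'
from h import *
s=arm.sense();print(s['ft_force'],s['eef_pos'],s['tcp_rot'],s['width'],s['qpos'])
p=shot('wrist','w10.png');np.save('w10.npy',p,allow_pickle=True)
print(proj(p,[.515,-.306,.034],True))
# wheel fit on w9
q=np.load('w9.npy',allow_pickle=True).item()
c=np.array([.606,-.0535,.046]);u=np.array([np.cos(.239),np.sin(.239),0])
for k in(-1,0,1):
    th=k*.628
    X=c+u*.03*np.sin(th)+np.array([0,0,.03*np.cos(th)]);print('digit off',k,proj(q,X,True))
a=q['color'][:,:,::-1];cv2.imwrite('pics/w9c.png',cv2.resize(a[15:110,210:300],None,fx=6,fy=6,interpolation=cv2.INTER_CUBIC))
E
```

```text
[-0.86394934  0.78817689 -0.36269659] [ 0.50640738 -0.30704236  0.16572625] [-1.45542399e-04 -1.77686923e-02  9.99841761e-01  8.39701769e-04] 0.8006963514877597 [ 0.50728089  0.59463367 -0.01377971  1.72912918  0.00876132  0.81897172
  2.09621034]
[252.62848959 185.20321707]
digit off -1 [251.30537623  39.76271181]
digit off 0 [251.08003778  59.44311156]
digit off 1 [250.91212431  81.83390207]
```

View pics/w10.png

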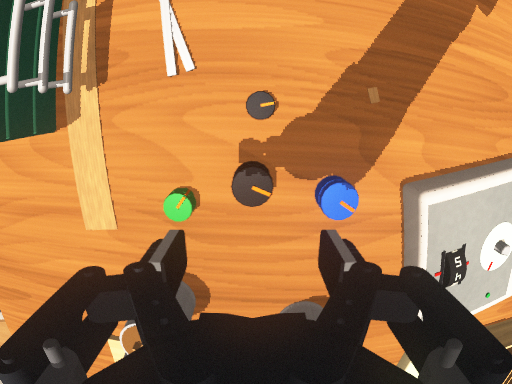

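View pics/w9c.png

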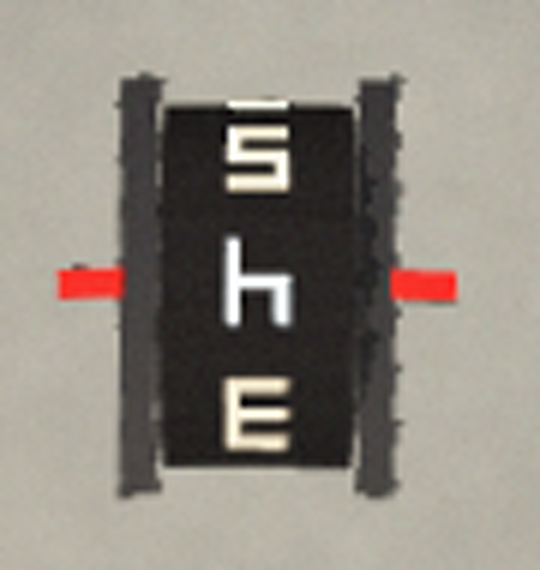

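```bash
python3 - <<'E'
from h import *
p=np.load('w10.npy',allow_pickle=True).item()
a=p['color']
cv2.imwrite('pics/w10c.png',cv2.resize(a[85:225,160:370][:,:,::-1],None,fx=3.5,fy=3.5,interpolation=cv2.INTER_CUBIC))
hsv=cv2.cvtColor(a,cv2.COLOR_RGB2HSV)
sub=np.zeros(a.shape[:2],bool);sub[155:212,225:280]=1
blk=(a.max(2)<75)&sub
n,l,st,ce=cv2.connectedComponentsWithStats(blk.astype(np.uint8)); 
for i in range(1,n):
    if st[i,4]>60: print(st[i],ce[i])
ora=(a[...,0]>200)&(hsv[...,1]>200)&sub
# orange within hull of black
i=1+np.argmax(st[1:,4]); cnt=np.argwhere(l==i)[:,::-1].astype(np.int32); h=cv2.convexHull(cnt); m=np.zeros(a.shape[:2],np.uint8);cv2.fillConvexPoly(m,h,1)
print('hull area',m.sum(),'minEnclosing',cv2.minEnclosingCircle(h))
o=(a[...,0].astype(int)>a[...,2].astype(int)+80)&(m>0)
pts=np.argwhere(o)[:,::-1].astype(float);print(len(pts),pts.mean(0))
W=np.array([atz(p,q,.034,True)[:2] for q in pts])
mu=W.mean(0);v=np.linalg.svd(W-mu)[2][0];print('line mid',mu,'angle',np.degrees(np.arctan2(v[1],v[0])))
E
```

```text
[234 161  38  21 329] [253.17021277 168.82978723]
hull area 552 minEnclosing ((252.5, 178.0), 18.741764068603516)
0 [nan nan]<stdin>:16: RuntimeWarning: Mean of empty slice.
  ret = um.true_divide(
<stdin>:18: RuntimeWarning: Mean of empty slice.
  ret = ret.dtype.type(ret / rcount)
Traceback (most recent call last):
numpy.linalg.LinAlgError: 1-dimensional array given. Array must be at least two-dimensional
```

View pics/w10c.png

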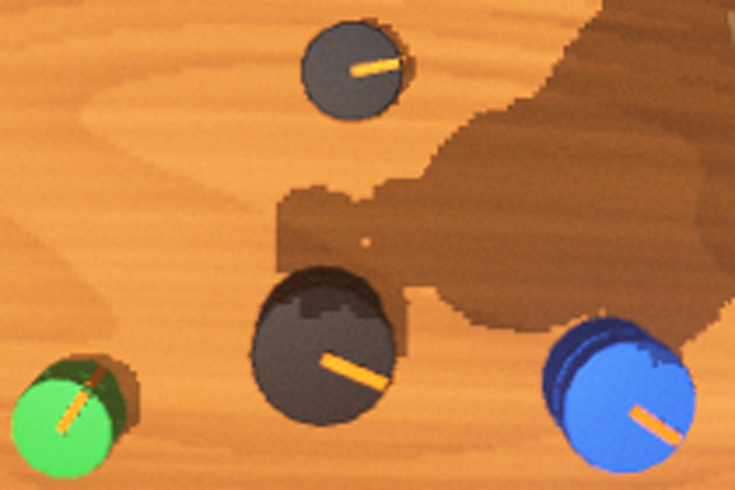

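```bash
python3 - <<'E'
from h import *
p=np.load('w10.npy',allow_pickle=True).item()
f=lambda x,y,z=.034:atz(p,(160+x/3.5,85+y/3.5),z,True)[:2]
c=f(323,353);print('centre',c,'L',f(250,355),'R',f(396,355),'bot',f(323,425), np.linalg.norm(f(250,355)-f(396,355)))
A=f(324,360);B=f(387,384);d=B-A;print(A,B,'ang',np.degrees(np.arctan2(d[1],d[0])),'c->B',np.degrees(np.arctan2(*(B-c)[::-1])))
# spindle in w2, and w9
for n in('w2','w9'):
    q=np.load(n+'.npy',allow_pickle=True).item();a=q['color'];hsv=cv2.cvtColor(a,cv2.COLOR_RGB2HSV)
    cv2.imwrite('pics/%ss.png'%n,cv2.resize((a[145:245,305:405] if n=='w2' else a[15:110,300:400])[:,:,::-1],None,fx=6,fy=6,interpolation=cv2.INTER_CUBIC))
E
```

```text
centre [ 0.51570876 -0.30632822] L [ 0.51708207 -0.32787517] R [ 0.51553847 -0.2847295 ] bot [ 0.53804857 -0.30551418] 0.043173270032973644
[ 0.51783205 -0.30595509] [ 0.52454271 -0.28692856] ang 70.57224318173185 c->B 65.51706586155785
```

View pics/w2s.png

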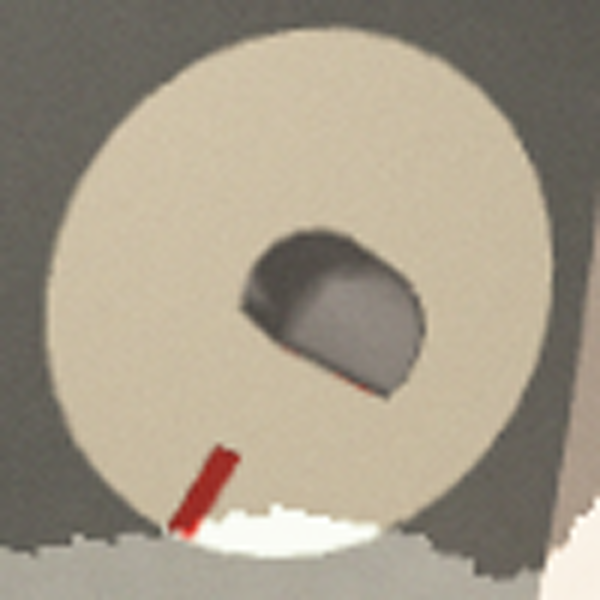

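View pics/w9s.png

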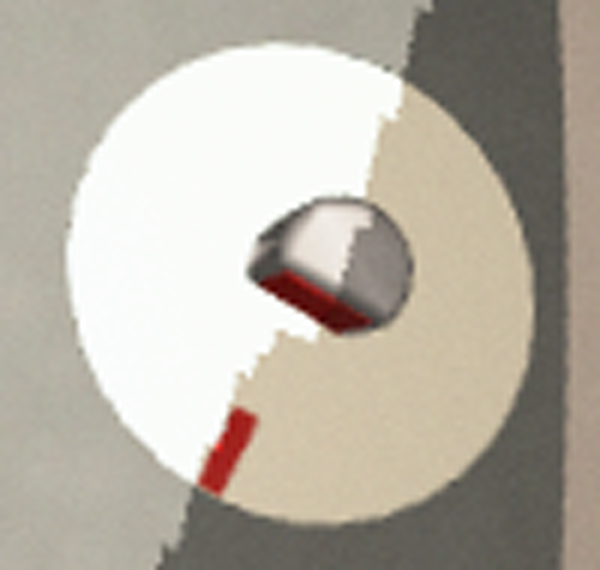

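```bash
python3 - <<'E'
from h import *
for n,c,m1,m2,ed in(('w2',(355,193.7),(343.3,220.3),(335.5,233.3),[(305+47/6,145+292/6),(305+552/6,145+292/6),(355,149.5),(355,237.8)]),('w9',(350.2,62.2),(341.2,83.8),(335,96.7),[(300+67/6,62.2),(300+535/6,62.2),(350.2,15+43/6),(350.2,15+523/6)])):
    q=np.load(n+'.npy',allow_pickle=True).item()
    f=lambda px:atz(q,px,.06,True)[:2]
    E=[f(e) for e in ed]
    from scipy.optimize import least_squares
    C=least_squares(lambda v:[np.linalg.norm(e-v[:2])-.036 for e in E],f(c)).x
    print(n,f(c),'fit',C,[np.linalg.norm(e-C) for e in E])
    d=f(m2)-f(m1);print('mark dir',np.degrees(np.arctan2(d[1],d[0])),'c->m',np.degrees(np.arctan2(*(f(m2)-C)[::-1])),np.degrees(np.arctan2(*(f(m1)-C)[::-1])))
E
```

```text
w2 [0.57962989 0.02801816] fit [0.58060256 0.03010908] [np.float64(0.036301702536956956), np.float64(0.03633473780521746), np.float64(0.0366351537942403), np.float64(0.03665733720638459)]
mark dir -12.03024001889716 c->m -11.061279591876538 -10.530815486393427
w9 [0.58084591 0.02841163] fit [0.57964756 0.02969995] [np.float64(0.036611915401410226), np.float64(0.036635152553881854), np.float64(0.03642794446642179), np.float64(0.036428560307645394)]
mark dir -10.812322729205109 c->m -10.869344757130756 -10.901348034581337
```

Emit:
play_rows(rows=[[[-0.062,0.002,0.1],[0,0,0],0.2],[[-0.062,0.002,0.4],[0,0,0],0.2],[[-0.062,0.002,0.65],[0,0,0],0.2],[[-0.062,0.002,0.85],[0,0,0],0.2],[[-0.062,0.002,0.933],[0,0,0],0.2],[[-0.062,0.002,0.933],[0,0,0],0.2],[[-0.062,0.002,0.933],[0,0,0],0.2]])

```text
clock: 17.1
eef_pos: [0.5165, -0.3082, 0.0265]
tcp_rot: [0.001, -0.017, 1.0, -0.0]
ft_force: [0.2, 0.2, 1.5]
width: 0.799
```

```bash
python3 - <<'E'
from h import *
s=arm.sense();print(s['ft_force'],s['eef_pos'],s['tcp_rot'],s['width'])
p=shot('side','s11.png');a=p['color'][:,:,::-1]
cv2.imwrite('pics/s11c.png',cv2.resize(a[234:384,220:400],None,fx=4,fy=4,interpolation=cv2.INTER_CUBIC))
p=shot('wrist','w11.png')
E
```

```text
[0.1808715  0.22492803 1.49043683] [ 0.51654049 -0.30815187  0.02649749] [ 5.77902362e-04 -1.73481259e-02  9.99849315e-01 -2.36198456e-04] 0.7988881593418375
```

View pics/s11c.png

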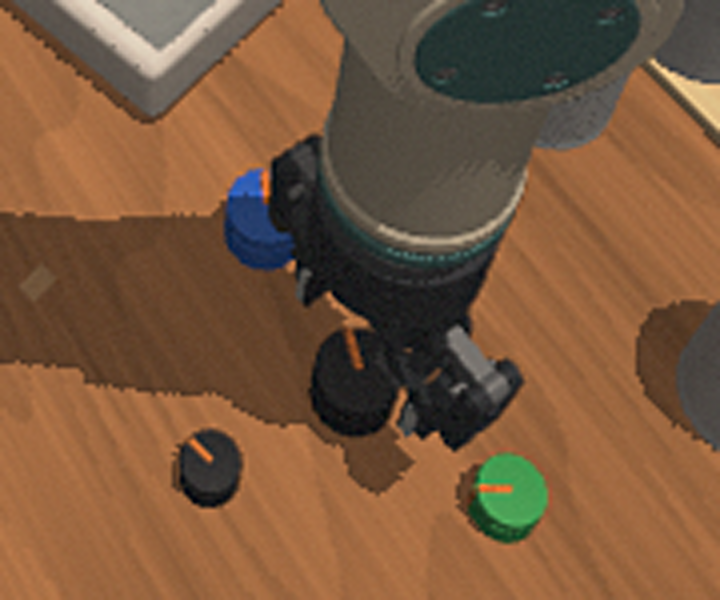

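View pics/w11.png

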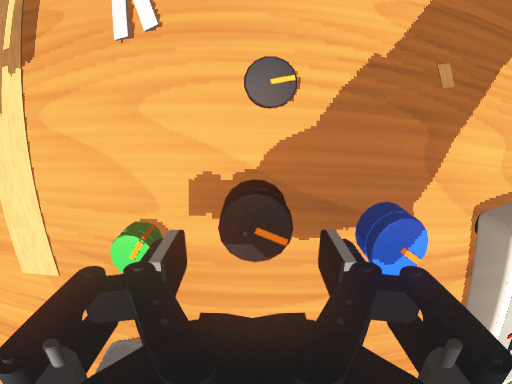

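Emit:
play_rows(rows=[[[0.005,0.013,0.06],[0,0,0],0.2],[[0.005,0.013,0.12],[0,0,0],0.2],[[0.005,0.013,0.18],[0,0,0],0.2],[[0.005,0.013,0.243],[0,0,0],0.2],[[0.005,0.013,0.243],[0,0,0],0.2],[[0.005,0.013,0.243],[0,0,0],0.2]])

```text
clock: 17.8
eef_pos: [0.5143, -0.3062, -0.011]
tcp_rot: [-0.0, -0.017, 1.0, 0.0]
ft_force: [-0.8, -0.2, 0.2]
width: 0.802
```

```bash
python3 - <<'E'
from h import *
s=arm.sense();print(s['ft_force'],s['eef_pos'],s['tcp_rot'],s['width'])
p=shot('side','s12.png');a=p['color'][:,:,::-1]
cv2.imwrite('pics/s12c.png',cv2.resize(a[234:384,220:400],None,fx=4,fy=4,interpolation=cv2.INTER_CUBIC))
p=shot('wrist','w12.png')
E
```

```text
[-0.80540241 -0.19482415  0.23475641] [ 0.51432093 -0.30621355 -0.0109962 ] [-4.13777869e-04 -1.69207644e-02  9.99856722e-01  2.29619365e-04] 0.8024745536672768
```

View pics/s12c.png

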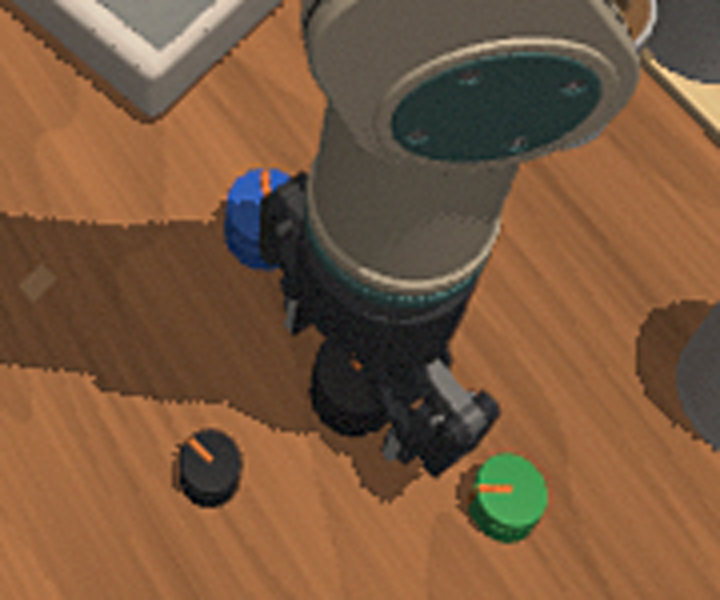

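View pics/w12.png

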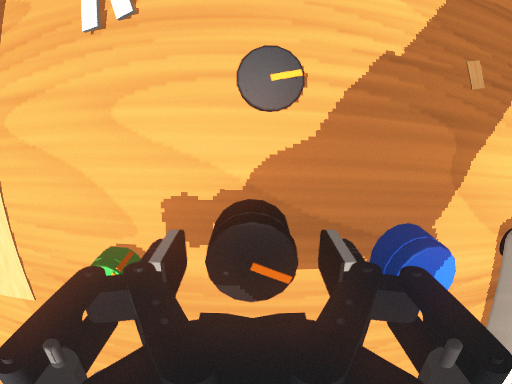

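```bash
python3 - <<'E'
from h import *
p=shot('side')
o,d=ray(p,(220+392/4,234+458/4))
for y in(-.335,-.342,-.35):
    print(y,o+d*(y-o[1])/d[1])
E
```

```text
-0.335 [ 0.53050579 -0.335      -0.05107325]
-0.342 [ 0.51868057 -0.342      -0.0117902 ]
-0.35 [ 0.50516603 -0.35        0.03310472]
```

Emit:
play_rows(rows=[[[0,0,0.02],[0,0,0],0.2],[[-0.005,0,0.04],[0,0,0],0.3],[[-0.005,0,0.04],[0,0,0],0.6],[[-0.005,0,0.04],[0,0,0],1],[[-0.005,0,0.04],[0,0,0],1],[[-0.005,0,0.04],[0,0,0],1],[[-0.005,0,0.04],[0,0,0],1]], newtons=50)

```text
clock: 18.65
eef_pos: [0.5154, -0.3063, -0.0165]
tcp_rot: [-0.0, -0.017, 1.0, -0.0]
ft_force: [0.2, 0.1, 1.0]
width: 0.5
```

```bash
python3 - <<'E'
from h import *
s=arm.sense();print(s['ft_force'],s['eef_pos'],s['tcp_rot'],s['width'])
p=shot('wrist','w13.png')
E
```

```text
[0.17609894 0.12554399 0.98134616] [ 0.51536733 -0.30631617 -0.01645353] [-9.87110052e-07 -1.69474871e-02  9.99856381e-01 -4.39765355e-06] 0.49996265934126294
```

View pics/w13.png

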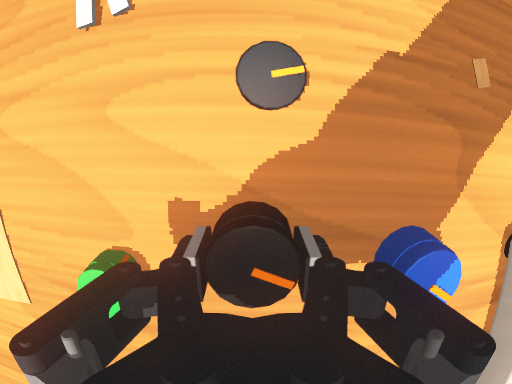

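Emit:
play_rows(rows=[[[0,0,-0.1],[0,0,0],1],[[0,0,-0.3],[0,0,0],1],[[0,0,-0.5],[0,0,0],1],[[0,0.1,-0.7],[0,0,0],1],[[0,0.3,-0.8],[0,0,0],1],[[0,0.5,-0.8],[0,0,0],1],[[0,0.7,-0.8],[0,0,0],1],[[0,0.9,-0.8],[0,0,0],1],[[0,1,-0.8],[0,0,0],1]])

```text
clock: 19.6
eef_pos: [0.5104, -0.1533, 0.1045]
tcp_rot: [0.0, -0.019, 1.0, 0.001]
ft_force: [0.4, 0.1, 0.1]
width: 0.501
```

Emit:
play_rows(rows=[[[-0.05,0.1,0],[0,0,0.044],1],[[-0.1,0.2,0],[0,0,0.088],1],[[-0.15,0.3,0],[0,0,0.132],1],[[-0.2,0.4,0],[0,0,0.176],1],[[-0.25,0.5,0],[0,0,0.22],1],[[-0.3,0.6,0],[0,0,0.264],1],[[-0.35,0.7,0],[0,0,0.308],1],[[-0.4,0.8,0],[0,0,0.352],1],[[-0.45,0.9,0],[0,0,0.396],1],[[-0.507,1,0],[0,0,0.442],1],[[-0.507,1,0],[0,0,0.442],1],[[-0.507,1,0],[0,0,0.442],1]])

```text
clock: 20.8
eef_pos: [0.5811, -0.0046, 0.1038]
tcp_rot: [0.0, 0.625, 0.78, -0.0]
ft_force: [0.3, -0.7, 0.8]
width: 0.493
```

```bash
python3 - <<'E'
from h import *
s=arm.sense();print(s['ft_force'],s['eef_pos'],s['tcp_rot'],s['width'])
p=shot('wrist','w14.png');np.save('w14.npy',p,allow_pickle=True)
p=shot('side','s14.png')
E
```

```text
[ 0.29715554 -0.68350018  0.76896588] [ 0.5810755  -0.00459226  0.10376609] [ 2.51639334e-04  6.25272130e-01  7.80406678e-01 -3.41276392e-04] 0.49283052126695076
```

View pics/w14.png

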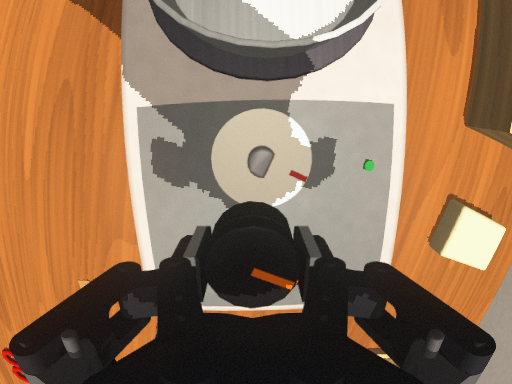

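View pics/s14.png

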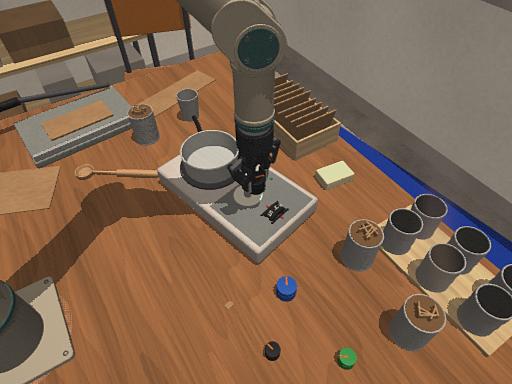

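```bash
python3 - <<'E'
from h import *
p=np.load('w14.npy',allow_pickle=True).item();a=p['color']
c1=cv2.resize(a[100:215,200:330][:,:,::-1],None,fx=5,fy=5,interpolation=cv2.INTER_CUBIC)
c2=cv2.convertScaleAbs(cv2.resize(a[195:310,195:325][:,:,::-1],None,fx=5,fy=5,interpolation=cv2.INTER_CUBIC),alpha=2.2,beta=20)
cv2.imwrite('pics/w14a.png',c1);cv2.imwrite('pics/w14b.png',c2)
E
```

```text
(no output)
```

View pics/w14a.png

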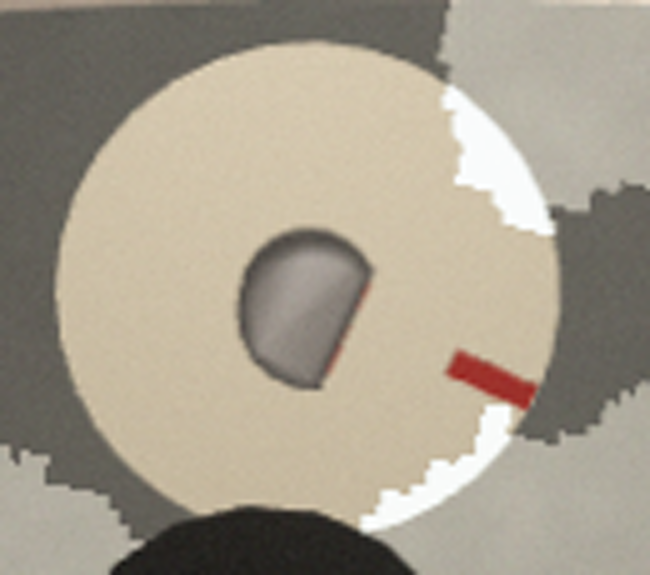

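View pics/w14b.png

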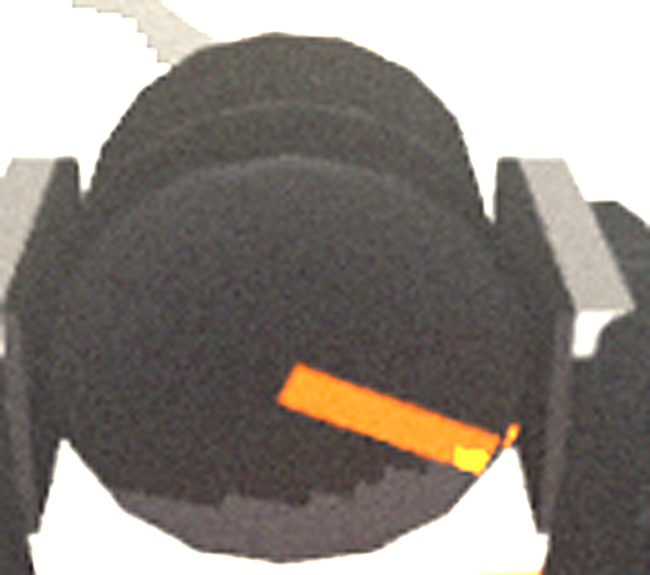

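```bash
cat > m.py <<'E'
from h import *
from scipy.optimize import least_squares
def disc(q,edges,z=.06,r=None):
    E=np.array([atz(q,e,z,True)[:2] for e in edges])
    f=(lambda v:np.linalg.norm(E-v[:2],axis=1)-v[2]) if r is None else (lambda v:np.linalg.norm(E-v[:2],axis=1)-r)
    s=least_squares(f,[*E.mean(0),.03]);return s.x,s.fun
E
python3 - <<'E'
from m import *
p=np.load('w14.npy',allow_pickle=True).item()
f=lambda x,y:(200+x/5,100+y/5);g=lambda x,y:(195+x/5,195+y/5)
C,r=disc(p,[f(57,285),f(560,300),f(308,40),f(445,85),f(550,230),f(65,220),f(130,485)]);print('disc',C,r.round(4))
a,b=[atz(p,f(*v),.06,True)[:2] for v in((455,363),(530,397))];d=b-a;print('mark',np.degrees(np.arctan2(d[1],d[0])),np.degrees(np.arctan2(*(b-C[:2])[::-1])))
e=np.array([.58108,-.00459,.10377])
for zt in(.150,.154,.158):
    a,b=[atz(p,g(*v),zt,True)[:2] for v in((288,385),(490,452))];d=b-a
    c=atz(p,g(288,360),zt,True)[:2]
    print(zt,'ptr',np.degrees(np.arctan2(d[1],d[0])),np.degrees(np.arctan2(*(b-c)[::-1])),'c',c,'dia',np.linalg.norm(atz(p,g(55,350),zt,True)-atz(p,g(520,350),zt,True)), 'start-end',a,b)
E
```

```text
disc [0.58060707 0.02738085 0.03674355] [-0.0008 -0.0002  0.0007  0.     -0.0003 -0.0002  0.0007]
mark -11.320441420964265 -9.990082866059382
0.15 ptr -9.55082231755249 -16.083588123971328 c [ 0.58171705 -0.00715608] dia 0.042944237523578184 start-end [ 0.58231094 -0.0097959 ] [ 0.60287048 -0.01325514]
0.154 ptr -9.550822317552496 -16.083588123971264 c [ 0.58120505 -0.00490656] dia 0.04150740019134604 start-end [ 0.58177907 -0.00745806] [ 0.60165073 -0.01080155]
0.158 ptr -9.550822317552461 -16.083588123971232 c [ 0.58069306 -0.00265704] dia 0.040070562859114006 start-end [ 0.58124721 -0.00512022] [ 0.60043098 -0.00834797]
```

Emit:
play_rows(rows=[[[0.07,0.013,0],[0,0,0],1],[[0.14,0.026,0],[0,0,0],1],[[0.212,0.04,0],[0,0,0],1],[[0.212,0.04,0.05],[0,0,0],1],[[0.212,0.04,0.12],[0,0,0],1],[[0.212,0.04,0.19],[0,0,0],1],[[0.212,0.04,0.235],[0,0,0],1],[[0.212,0.04,0.235],[0,0,0],1],[[0.212,0.04,0.235],[0,0,0],1]])

```text
clock: 21.8
eef_pos: [0.5802, 0.0279, 0.068]
tcp_rot: [-0.0, 0.627, 0.779, -0.0]
ft_force: [-0.0, -0.2, -0.1]
width: 0.498
```

```bash
python3 - <<'E'
from h import *
s=arm.sense();print(s['ft_force'],s['eef_pos'],s['tcp_rot'],s['width'])
p=shot('side','s15.png');a=p['color'][:,:,::-1]
c=cv2.resize(a[140:240,200:310],None,fx=6,fy=6,interpolation=cv2.INTER_CUBIC)
cv2.imwrite('pics/s15c.png',cv2.convertScaleAbs(c,alpha=1.6,beta=10))
E
```

```text
[-0.0212677  -0.17417103 -0.07086141] [0.58019071 0.02792588 0.06798771] [-8.39456495e-05  6.26976087e-01  7.79038448e-01 -2.74834574e-04] 0.49786785977622977
```

View pics/s15c.png

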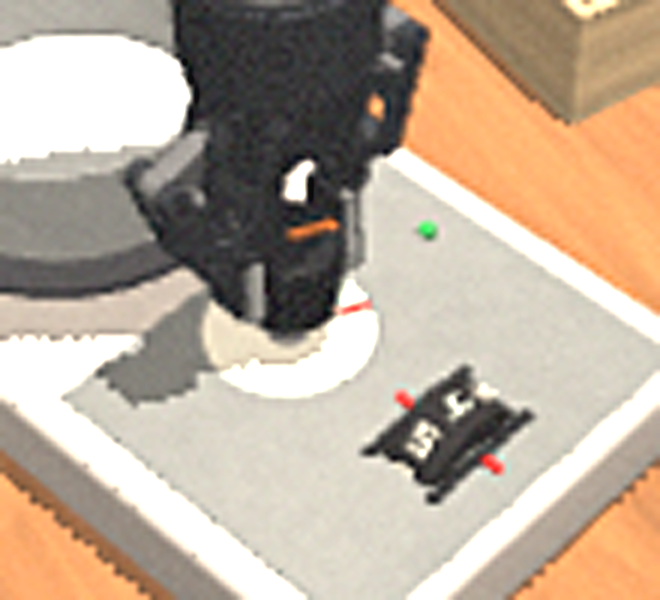

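Emit:
play_rows(rows=[[[0,0,0.02],[0,0,0],1],[[0,0,0.04],[0,0,0],1],[[0,0,0.053],[0,0,0],1],[[0,0,0.067],[0,0,0],1],[[0,0,0.067],[0,0,0],1]])

```text
clock: 22.35
eef_pos: [0.58, 0.0285, 0.0579]
tcp_rot: [-0.0, 0.627, 0.779, -0.0]
ft_force: [-0.2, 0.2, -0.9]
width: 0.497
```

Emit:
play_rows(rows=[[[0,0,0.013],[0,0,0],1],[[0,0,0.027],[0,0,0],1],[[0,0,0.04],[0,0,0],1],[[0,0,0.04],[0,0,0],1]])

```text
clock: 22.75
eef_pos: [0.58, 0.0292, 0.0519]
tcp_rot: [-0.0, 0.627, 0.779, 0.0]
ft_force: [0.5, 3.0, -1.1]
width: 0.497
```

Emit:
play_rows(rows=[[[0.008,0.002,0.007],[0,0,0],1],[[0.008,0.002,0.02],[0,0,0],1],[[0.008,0.002,0.033],[0,0,0],1],[[0.008,0.002,0.033],[0,0,0],1]])

```text
clock: 23.15
eef_pos: [0.5801, 0.0293, 0.047]
tcp_rot: [-0.0, 0.627, 0.779, -0.0]
ft_force: [0.3, 0.2, 0.7]
width: 0.497
```

Emit:
play_rows(rows=[[[0,0,0.007],[0,0,0],1],[[0,0,0.014],[0,0,0],1],[[0,0,0.021],[0,0,0],1],[[0,0,0.028],[0,0,0],1],[[0,0,0.028],[0,0,0],1]])

```text
clock: 23.65
eef_pos: [0.5804, 0.0295, 0.0435]
tcp_rot: [0.0, 0.627, 0.779, 0.0]
ft_force: [-0.8, -0.4, 3.6]
width: 0.499
```

Emit:
play_rows(rows=[[[0,0,0.007],[0,0,0],1],[[0,0,0.014],[0,0,0],1],[[0,0,0.014],[0,0,0],1]])

```text
clock: 23.95
eef_pos: [0.5805, 0.0295, 0.0434]
tcp_rot: [-0.0, 0.627, 0.779, 0.001]
ft_force: [-6.2, 1.0, 20.7]
width: 0.496
```

Emit:
play_rows(rows=[[[0,0,-0.015],[0,0,0],1],[[0,0,-0.015],[0,0,0],0.4],[[0,0,-0.015],[0,0,0],0.2],[[0,0,-0.015],[0,0,0],0.2],[[0,0,-0.015],[0,0,0],0.2],[[0,0,-0.015],[0,0,0],0.2]])

```text
clock: 24.55
eef_pos: [0.5802, 0.0296, 0.043]
tcp_rot: [-0.0, 0.627, 0.779, -0.0]
ft_force: [0.5, -0.4, 0.4]
width: 0.806
```

Emit:
play_rows(rows=[[[0,0,-0.07],[0,0,0],0.2],[[0,0,-0.15],[0,0,0],0.2],[[0,0,-0.3],[0,0,0],0.2],[[0,0,-0.5],[0,0,0],0.2],[[0,-0.1,-0.75],[0,0,0],0.2],[[-0.2,-0.3,-0.95],[0,0,0],0.2],[[-0.5,-0.5,-0.95],[0,0,0],0.2],[[-0.7,-0.7,-0.95],[0,0,0],0.2],[[-0.7,-0.7,-0.95],[0,0,0],0.2],[[-0.7,-0.7,-0.95],[0,0,0],0.2]])

```text
clock: 25.55
eef_pos: [0.5001, -0.0965, 0.187]
tcp_rot: [0.001, 0.628, 0.778, 0.001]
ft_force: [0.6, 0.9, 0.6]
width: 0.802
```

```bash
python3 - <<'E'
from h import *
s=arm.sense();print(s['clock'],s['ft_force'],s['eef_pos'],s['tcp_rot'],s['width'])
p=shot('wrist','w16.png');np.save('w16.npy',p,allow_pickle=True)
p=shot('side','s16.png');a=p['color'][:,:,::-1]
cv2.imwrite('pics/s16c.png',cv2.resize(a[140:240,200:310],None,fx=6,fy=6,interpolation=cv2.INTER_CUBIC))
p=shot('top','t16.png');a=p['color'][:,:,::-1]
cv2.imwrite('pics/t16c.png',cv2.resize(a[140:250,200:340],None,fx=5,fy=5,interpolation=cv2.INTER_CUBIC))
E
```

```text
25.55 [0.55273649 0.91559738 0.56953434] [ 0.50014062 -0.096475    0.18704744] [5.89957580e-04 6.28014576e-01 7.78201008e-01 7.32219155e-04] 0.802352166435167
```

View pics/w16.png

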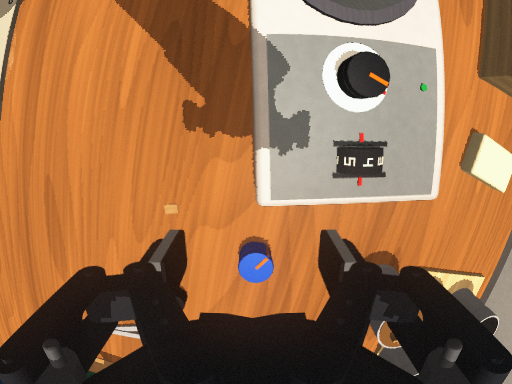

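View pics/s16c.png

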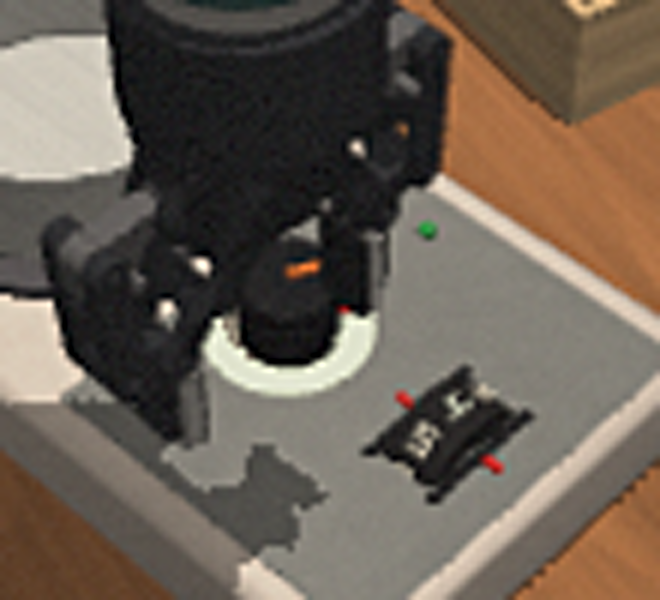

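View pics/t16c.png

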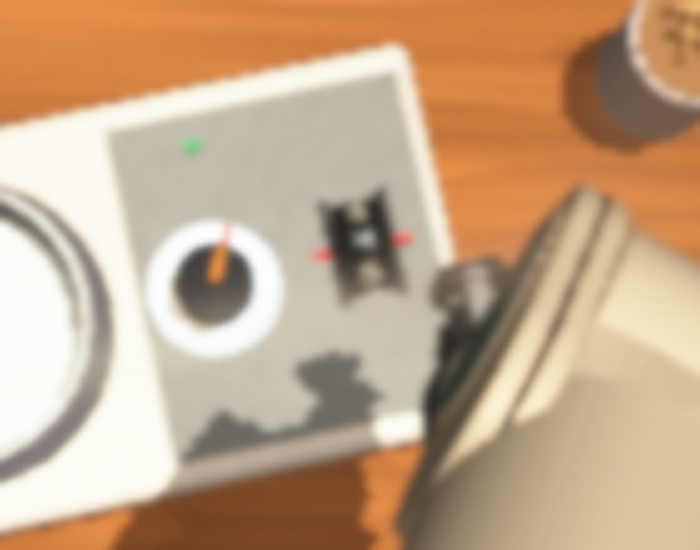

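```bash
python3 - <<'E'
from h import *
p=np.load('w16.npy',allow_pickle=True).item();a=p['color']
cv2.imwrite('pics/w16c.png',cv2.resize(a[35:190,310:410][:,:,::-1],None,fx=5,fy=5,interpolation=cv2.INTER_CUBIC)[:600])
c=cv2.resize(a[35:190,310:410][:,:,::-1],None,fx=3.8,fy=3.8,interpolation=cv2.INTER_CUBIC)
cv2.imwrite('pics/w16c.png',c)
u=np.array([np.cos(.239),np.sin(.239),0])
for cc in([.606,-.0535,.046],):
  for k in(-1,0,1):
    X=np.array(cc)+u*.03*np.sin(k*.628)+np.array([0,0,.03*np.cos(k*.628)]);print('digit',k,(proj(p,X,True)-[310,35])*3.8)
v=np.array([-u[1],u[0],0])
for s in(-1,1): print('mark',(proj(p,np.array([.606,-.0535,.06])+v*.0225*s,True)-[310,35])*3.8)
for z in(.094,.104,.112): print('knob top ctr',z,(proj(p,[.5802,.0295,z],True)-[310,35])*3.8)
E
```

```text
digit -1 [141.48722417 481.65234395]
digit 0 [210.75640683 485.18107902]
digit 1 [262.11794778 481.40044153]
mark [185.62673714 554.69642318]
mark [192.81648776 393.45611757]
knob top ctr 0.094 [222.20355084 142.11361708]
knob top ctr 0.104 [238.22744508 137.38749631]
knob top ctr 0.112 [251.84827498 133.40681643]
```

View pics/w16c.png

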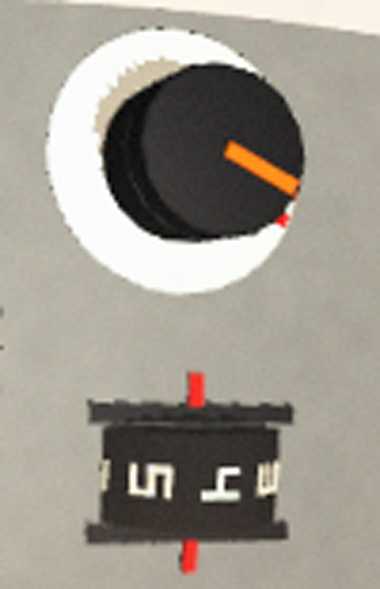

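```bash
python3 - <<'E'
from h import *
print(arm.job_done(), arm.sense()['clock'])
E
```

```text
the job is handed in; nothing more can be done
the job is handed in; nothing more can be done
```

The knob is on the spindle, pushed home on the deck, and the thumbwheel shows 4 between the red marks. I handed the job in at about 26 s of the 53 s allowed; it reports no verdict.

- **Wheel:** I rolled it from 1 to 4 with three light fingertip strokes. In the last picture it reads about 0.05 rad past 4, against a limit of 0.2 rad.
- **Knob:** I picked the larger of the two black ones. It stopped at the height expected for home and held there under a firm press of about 21 N. After release, the top and wrist views show its pointer on the red mark, and the centre of its top is where it should be when home. I did not measure its tilt, but it looked upright.
- **Tins:** The arm never came near the filled tins. I did not measure their positions again at the end.
- **End state:** The gripper was raised clear and touching nothing when I handed in.

Three things did not go as expected:
- **Short fingertips:** The shut fingertips met the wheel about 22 mm above the stated tool end point, so I set the wheel and grasp heights from contact force and pictures.
- **Too much force on the wheel:** While finding that contact I briefly pressed on the wheel with up to 24 N, well over the light touch asked for, and then backed off.
- **Camera disagreement:** The cameras disagreed by about 2 mm on the spindle's y position. I corrected for that from the side force during the fit.

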